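# Clear the fixture and hold a bracket against the sprung stop

## Task

Holding the scraper block, sweep the three brass offcuts off the fixture plate into the catch tray at its side without touching them with the gripper, then stand the scraper back upright on the bench, clear of the fixture. Then put the T-shaped copper-coloured bracket flat on the plate, rib parallel to the steel sprung stop and centred on it, and push it against the stop until the red pointer stands in the green zone (about 10 N), never driving the stop to the end of its travel. The program finishes while the gripper is still holding it there, pressing steadily, so a colleague can screw it down, and leave the punch block, jar and screwdriver where they are.

Things in the scene. Friction and masses are not known exactly. Their poses are not given: they have to be found in the camera images.
- fixture: fixed assembly fixture: flat aluminium plate, top 30 mm above the bench; origin on the bench; +x points along the plate towards the sprung stop, +y to its left side, z up. In this frame the plate spans x -70..125, y -70..70 mm; the blue housing behind the stop x 91..124, y -55..55 mm, top 64 mm above the bench. A scale strip (white, green zone, orange) lies flat at y 46..66 mm beside the stop
- tray_center (a point): middle of the inner floor of the grey catch tray, which adjoins the plate's y = -70 mm edge; axes as the fixture's. Inside x -70..70, y -130..-70 mm in the fixture's frame, floor 4 mm above the bench, 4 mm thick walls 26 mm high (lower than the plate's top)
- stop (a joint): travel of the sprung steel stop, 0 when free, grows as it is pushed along the fixture's +x; range 0..0.022 m. Spring 1000 N/m without preload, so 1 N per mm: the green zone is 0.006..0.014 m (6..14 N), its middle 0.010 m. The red pointer is fixed to the stop bar and shows this travel on the scale strip
- stop_face (a point): middle of the stop bar's front face, 14 mm above the plate, facing the fixture's -x; it moves with the stop; at rest it is at x = 55 mm, y = 0 in the fixture's frame. The bar is 84 mm wide (y), 12 mm thick, from 1 to 27 mm above the plate
- scraper: loose dark wooden scraper block with a black rubber foot and thin steel band, 80 mm long (x) x 24 mm thick (y; the foot 20 mm) x 50 mm high, standing on its foot; about 0.12 kg; origin at the centre of its underside
- scraper_center (a point): centre of the scraper block, 25 mm above its underside; axes as the scraper's
- bracket: loose copper-coloured bracket, an upside-down T, about 0.4 kg: foot 70 mm (x) x 80 mm (y) x 14 mm high, with an upright rib along y over its middle, 18 mm thick (x), 80 mm long (y), from 14 to 56 mm high; the same turned half round; origin at the centre of its underside
- bracket_center (a point): point in the middle of the bracket, 28 mm above its underside; axes as the bracket's. When the bracket touches the stop squarely it lies 35 mm before the stop's face
- offcut_a: loose brass offcut, 16 x 12 x 10 mm, 16 g, lying on the plate at the start; origin at the centre of its underside
- offcut_b: loose brass offcut, 16 x 12 x 10 mm, 16 g, lying on the plate at the start; origin at the centre of its underside
- offcut_c: loose brass offcut, 16 x 12 x 10 mm, 16 g, lying on the plate at the start; origin at the centre of its underside
- offcut_a_center (a point): centre of offcut_a, 5 mm above its underside
- offcut_b_center (a point): centre of offcut_b, 5 mm above its underside
- offcut_c_center (a point): centre of offcut_c, 5 mm above its underside
- punch_block: bystander: wooden block 50 x 120 x 35 mm with four upright ball punches, 75 mm high in all; origin at the centre of its underside
- jar: bystander: amber jar with white lid, 56 mm across, 60 mm high; origin at the centre of its underside
- screwdriver: bystander: screwdriver lying on the bench beyond the fixture; its x axis runs from handle to tip
Not all that is in view belongs to the job. What is meant by the bracket is not purple, and is the smaller of those in its own colour.

How it is judged:
By the outcome, as a careful person would: the job done as asked, in the order asked, and still so for the second after the job is handed in, while the arm keeps its last pose, push and grip.
It also fails if it takes over 72 s, if anything falls off the work surface, if the arm or the gripper's body presses on something with over 40 N, if the wrist force passes 120 N, or if a joint passes its speed limit or range.

## Robot

A 6-joint arm with a two-finger parallel gripper is mounted at the origin on the work surface. World frame = base frame: x ahead of the robot, y to its left, z up, the work surface at z = 0. Lengths are in m, angles in rad, forces in N, time in s.
With the tool pointing down it reaches from about 0.425 to 0.95 m from the base axis. Payload 3.5 kg.
Tool frame: the origin (TCP) lies at the very end of the fingers, on their centre line; the grasp point (between the pads) lies 19 mm behind it; z points along the fingers, y is the direction in which the jaws open and shut (so a half turn about z gives the same grasp; the last joint's range is limited). The gripper opens to 85 mm and grips with 20 to 120 N. Pads are 22 mm wide; open, the fingers measure 114 mm over their backs; the gripper's body (76 mm by 85 mm) begins 54 mm behind the grasp point. The pads swing forward as they close: fully open they stand 13 mm farther back than shut.
Start: joints at [-1.416, 0.286, 1.577, -0, 1.279, -0.15], TCP at [0.203, -0.644, 0.231] pointing down, gripper open.
Joint ranges: [-2.77, 2.77], [-0.9, 2.22], [0.21, 2.48], [-1.53, 4.67], [0.24, 2.81], [-2.84, 2.84]. Speed limits (rad/s): [2.79, 2.79, 3.14, 3.14, 3.14, 3.14].

## Interface

Orientations are given as a unit quaternion [x, y, z, w].
In Python, from plant import get_state, read_camera, get_calibration, ticket, search_frame, cut_out, pinpoint gives the robot as it stands.
- The arm moves only by the tool move_arm, never from a script. Its argument "plan" is a list that holds one entry, the list of rows, each a list of 7 numbers: the turn, a rotation vector about the tool's x, y, z in degrees, then the shift along the tool's x, y, z in m, then the finger opening in m, from 0 to 0.0854. In form: [[[ax, ay, az, x, y, z, hand], ...]]. A call has exactly 5 rows; each row is the pose to reach, as a shift and turn from the pose measured when the call began, along the tool's axes at that moment; what a row does not reach only later rows make up. A row lasts 1/8 s, in which the tool goes at most 62.5 mm and 10.7 degrees, less where a joint would pass 70% of its speed; a pose out of reach is approached as far as the arm can. A call with a gripper value outside its range is refused whole. The fingers move at their own pace and stop on an object; "force" is the grip in N (left out, the last holds). Time passes only in rows, so rows that repeat a pose let the fingers close, or fill a call up. It gives the time, the measured TCP pose, the force and the opening at its end, in the units of the state.
- get_state(): the state, without advancing time (a new reading comes with each control period).
- read_camera(name): name is "side" or "top"; returns the picture (400x640x3 uint8, red, green, blue); there is no depth.
- get_calibration(name): a dict with "mtx" (3x3 intrinsics, pixels), "extrinsics" (4x4, takes a point from camera to world coordinates). Camera axes: x right, y up, looking along -z (the intrinsics and any distortion apply to the point x, -y, -z); pixel columns grow to the right and rows downward; lengths in m; the calibration is good to about 2 mm. A picture is of the moment at which its call begins. get_calibration takes no time and is no camera call.
- ticket.sign_off(): hands the job in, once; it reports no verdict.
Trained networks look in the newest picture that a camera, given by its name, has taken for a name from the list of things; names that differ only in an ending like _2 or _b are one class to them, and where a whole thing is asked for, a point or a joint stands for the part that bears it (a point fixed in the world has none). Each returns a list of dicts, best first, with "p" (0 to 1); they miss things now and then, are a little off and sometimes report something else, mostly with a low value. They report only what shows in the picture. A call takes as long as a camera call. They do not tell look-alikes from the thing itself.
- search_frame(camera, query): "centre" ([column, row] in pixels, amid what is visible of it).
- cut_out(camera, query): "pixels" (400x640 bool, what is visible of it) and "centre" ([column, row] in pixels, amid what is visible of it).
- pinpoint(camera, query): "centre" ([column, row] in pixels: a listed point, or the origin of a listed thing).
The state is a dict: "time": time; "qpos": joint angles; "dq": joint speeds; "joint_efforts": joint torques, N m; "eef_pos": TCP position; "tcp_rot": TCP orientation; "contact_force": force on the tool from outside, world axes, zero at the start; "wrist_torque": the same for the moment, N m; "opening": opening from 0.0 (shut) to 1.0 (fully open).
Only numpy, scipy, OpenCV 4.12 (cv2) and the standard library are available. Lean on these libraries where they do the work, as an engineer would, in place of code of your own. Each camera call takes 0.05 s, during which the arm holds its last target.

## Working session

There is one attempt and no reset: what is moved stays moved. The work goes in short steps, Python scripts to look and compute and a tool call to move; the robot and the scene stay as the last step left them, time stands still between calls to the robot, and variables do not carry over. Pictures are saved under pics/ and viewed, and the job is handed in when it is done.

Besides the shell and the picture viewer there is one more tool, called after "Emit:" as a command line: name --argument value ..., lists and objects as JSON in quotes. move_arm: Moves the arm, as the interface text tells. Its arguments: {"type":"object","properties":{"plan":{"type":"array","items":{"type":"array","items":{"type":"array","items":{"type":"number"}}}},"force":{"type":"number"}},"required":["plan"]}

```bash
ls; mkdir -p pics; python3 - <<'E'
from plant import *
import cv2
s=get_state();print(s)
for c in("top","side"):
    im=read_camera(c);cv2.imwrite(f"pics/{c}0.png",im[:,:,::-1]);k=get_calibration(c);print(c,k)
E
```

```text
pics
{'time': 0.0, 'qpos': array([-1.41597644e+00,  2.87192489e-01,  1.57812442e+00, -3.45948420e-05,
        1.27860587e+00, -1.49986554e-01]), 'dq': array([ 0.00081991,  0.00146689,  0.00046211, -0.00057389,  0.00181507,
       -0.00056339]), 'joint_efforts': array([ 1.14634736e-04, -4.05981445e+01, -2.92625087e+01, -1.33614453e-04,
        5.73022917e-03, -3.71978672e-06]), 'eef_pos': array([ 0.2025028 , -0.64324004,  0.22995776]), 'tcp_rot': array([ 9.88407660e-01,  1.51818772e-01, -1.93739663e-05, -1.16501719e-03]), 'contact_force': array([-0.40918152,  0.52014833,  0.45508974]), 'wrist_torque': array([0.0335027 , 0.02323425, 0.03520606]), 'opening': 1.0014755722058601}
top {'mtx': array([[489.07143763,   0.        , 320.74953619],
       [  0.        , 489.07143763, 207.09624386],
       [  0.        ,   0.        ,   1.        ]]), 'extrinsics': array([[-0.02084433,  0.98306153, -0.18208661,  0.31513894],
       [-0.99976404, -0.02160906, -0.00221667,  0.06206186],
       [-0.00611384,  0.18199744,  0.98328   ,  1.41748936],
       [ 0.        ,  0.        ,  0.        ,  1.        ]])}
side {'mtx': array([[387.20406928,   0.        , 327.03169827],
       [  0.        , 387.20406928, 207.42462852],
       [  0.        ,   0.        ,   1.        ]]), 'extrinsics': array([[-0.98232225,  0.10095971, -0.15763926,  0.42312251],
       [-0.18609218, -0.61804454,  0.76380014,  0.78836863],
       [-0.02031505,  0.7796333 ,  0.62590671,  0.65690081],
       [ 0.        ,  0.        ,  0.        ,  1.        ]])}
```

View pics/top0.png

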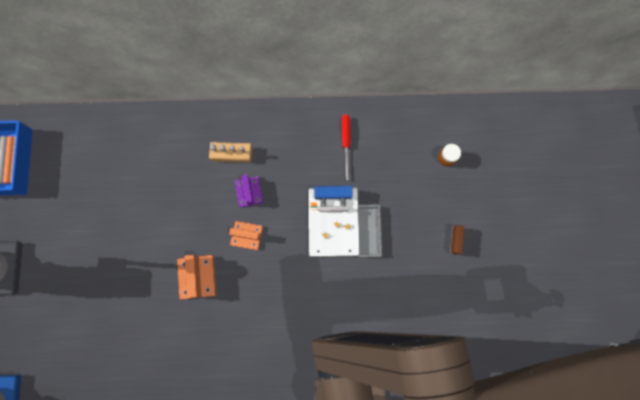

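View pics/side0.png

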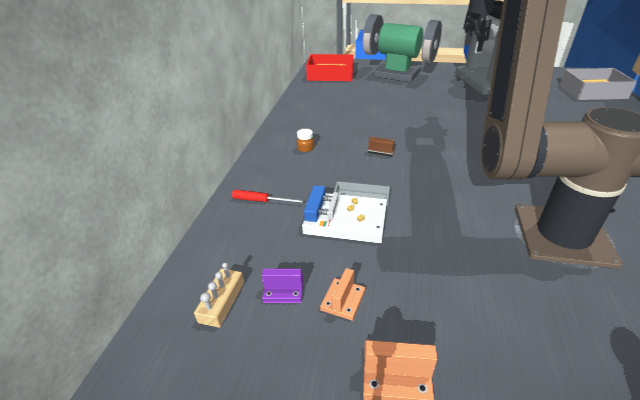

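```bash
python3 - <<'E'
from plant import *
t=get_state()['time']
for c in("top","side"):
  for q in ["fixture","tray_center","stop_face","scraper","scraper_center","bracket","bracket_center","offcut_a_center"]:
    print(c,q,[(round(d['p'],2),[round(float(x),1) for x in d['centre']]) for d in pinpoint(c,q)][:5])
print(t,get_state()['time'])
E
```

```text
top fixture [(0.91, [330.7, 231.2])]
top tray_center [(0.9, [370.3, 231.3])]
top stop_face [(0.77, [331.0, 209.9])]
top scraper [(0.67, [456.1, 240.6])]
top scraper_center [(0.62, [456.6, 239.4])]
top bracket [(0.7, [245.8, 237.5]), (0.65, [195.7, 275.5]), (0.56, [250.3, 191.2])]
top bracket_center [(0.96, [244.9, 189.6]), (0.9, [245.1, 233.8]), (0.84, [190.3, 275.9])]
top offcut_a_center [(0.35, [348.3, 225.7])]
side fixture [(0.61, [357.9, 221.5]), (0.19, [305.1, 146.8])]
side tray_center [(0.68, [333.5, 205.3]), (0.58, [361.9, 195.9])]
side stop_face [(0.6, [332.3, 204.4])]
side scraper [(0.81, [379.4, 150.0]), (0.67, [348.7, 207.8])]
side scraper_center [(0.67, [378.9, 147.8])]
side bracket [(0.87, [284.5, 291.0]), (0.79, [396.8, 371.8])]
side bracket_center [(0.87, [280.8, 281.7]), (0.86, [344.1, 291.2]), (0.58, [399.1, 363.2])]
side offcut_a_center [(0.49, [357.6, 203.7])]
0.1 0.9
```

```bash
cat > h.py <<'E'
import numpy as np, cv2
from plant import *
K={c:get_calibration(c) for c in("top","side")}
def proj(c,P):
    P=np.atleast_2d(P);E=K[c]['extrinsics'];q=(P-E[:3,3])@E[:3,:3]
    M=K[c]['mtx'];return np.c_[M[0,0]*q[:,0]/-q[:,2]+M[0,2],M[1,1]*-q[:,1]/-q[:,2]+M[1,2]]
def ray(c,uv):
    M=K[c]['mtx'];E=K[c]['extrinsics'];d=np.array([(uv[0]-M[0,2])/M[0,0],-(uv[1]-M[1,2])/M[1,1],-1]);return E[:3,3],E[:3,:3]@d
def onz(c,uv,z):
    o,d=ray(c,uv);return o+d*(z-o[2])/d[2]
def T(p,yaw,pts):
    cc,s=np.cos(yaw),np.sin(yaw);pts=np.atleast_2d(pts);return np.c_[p[0]+cc*pts[:,0]-s*pts[:,1],p[1]+s*pts[:,0]+cc*pts[:,1],pts[:,2]+(p[2] if len(p)>2 else 0)]
def crop(im,x0,x1,y0,y1,f,name,polys=[],c=None):
    o=cv2.resize(im[y0:y1,x0:x1,::-1],None,fx=f,fy=f,interpolation=cv2.INTER_CUBIC)
    for P,col in polys:
        uv=((proj(c,P)-[x0,y0]+.5)*f).astype(int);cv2.polylines(o,[uv],True,col,1)
    cv2.imwrite("pics/"+name,o)
E
python3 - <<'E'
from h import *
t=read_camera("top");s=read_camera("side");np.save("t0.npy",t);np.save("s0.npy",s)
crop(t,225,385,170,265,5,"tfix.png");crop(s,290,400,175,250,7,"sfix.png");crop(s,315,375,265,325,8,"sbr.png")
for c,uv,z in [("top",(330.7,231.2),0),("top",(370.3,231.3),.004),("top",(331,209.9),.044),("top",(456.1,240.6),0),("top",(456.6,239.4),.025),("top",(245.8,237.5),0),("top",(245.1,233.8),.028),("side",(379.4,150),0),("side",(378.9,147.8),.025),("side",(344.1,291.2),.028),("side",(332.3,204.4),.044),("side",(357.9,221.5),0)]:
    print(c,uv,onz(c,uv,z).round(4))
E
```

```text
top (330.7, 231.2) [0.5054 0.0377 0.    ]
top (370.3, 231.3) [ 0.5021 -0.0775  0.004 ]
top (331, 209.9) [0.5607 0.0361 0.044 ]
top (456.1, 240.6) [ 0.47   -0.3259  0.    ]
top (456.6, 239.4) [ 0.4707 -0.3207  0.025 ]
top (245.8, 237.5) [0.4923 0.2857 0.    ]
top (245.1, 233.8) [0.4995 0.2834 0.028 ]
side (379.4, 150) [ 0.474  -0.3392  0.    ]
side (378.9, 147.8) [ 0.4748 -0.3099  0.025 ]
side (344.1, 291.2) [0.4962 0.2837 0.028 ]
side (332.3, 204.4) [0.5665 0.0262 0.044 ]
side (357.9, 221.5) [0.4989 0.031  0.    ]
```

View pics/tfix.png

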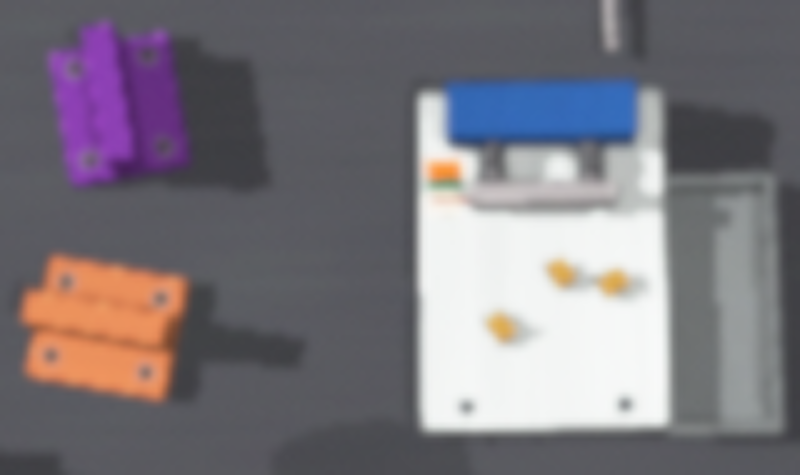

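View pics/sfix.png

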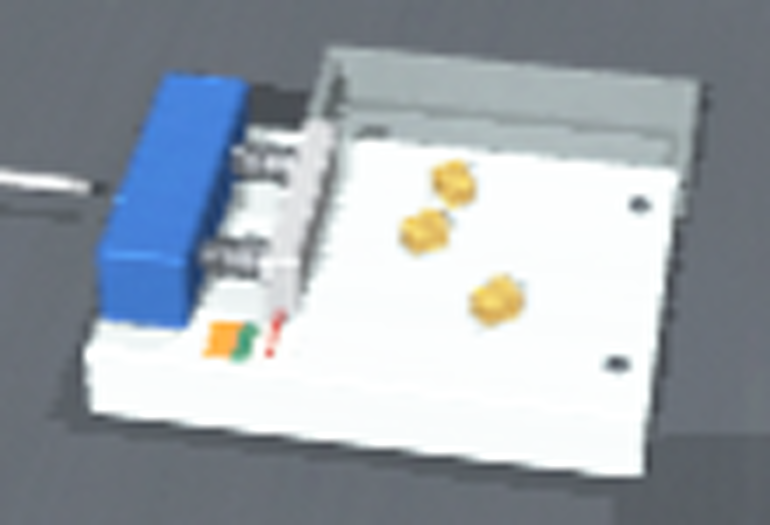

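View pics/sbr.png

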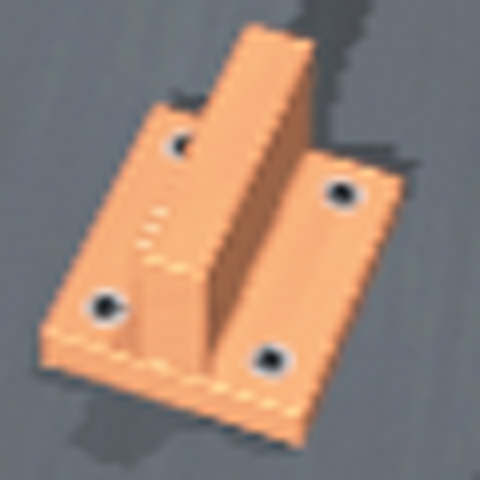

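```bash
cat > fit.py <<'E'
from h import *
from scipy.optimize import least_squares
def fit(obs,x0,z=0):
    # obs: (cam,(u,v),(x,y,z))
    def r(p):
        return np.concatenate([proj(c,T([p[0],p[1],z],p[2],np.array(P)/1000.))[0]-uv for c,uv,P in obs])
    s=least_squares(r,x0,loss='soft_l1');return s.x,r(s.x).reshape(-1,2)
E
python3 - <<'E'
from fit import *
t=np.load("t0.npy");s=np.load("s0.npy")
A=lambda u,v:("top",(225+u/5-.5,170+v/5-.5))
B=lambda u,v:("side",(290+u/7-.5,175+v/7-.5))
C=lambda u,v:("side",(315+u/8-.5,265+v/8-.5))
fx=[(*A(422,432),(-70,70,30)),(*A(668,432),(-70,-70,30)),(*A(418,91),(125,70,30)),(*A(662,91),(125,-70,30)),
(*B(88,350),(125,70,30)),(*B(648,432),(-70,70,30)),(*B(682,168),(-70,-70,30)),(*B(92,410),(125,70,0)),(*B(640,475),(-70,70,0)),(*B(183,265),(91,55,64)),(*B(100,252),(124,55,64)),(*B(168,75),(124,-55,64)),(*B(247,80),(91,-55,64))]
br=[(*A(52,253),(35,40,14)),(*A(188,275),(35,-40,14)),(*A(165,402),(-35,-40,14)),(*A(27,378),(-35,40,14)),
(*C(160,103),(35,-40,14)),(*C(405,180),(-35,-40,14)),(*C(305,415),(-35,40,14)),(*C(42,330),(35,40,14)),
(*C(250,25),(9,-40,56)),(*C(313,42),(-9,-40,56)),(*C(205,272),(-9,40,56)),(*C(145,262),(9,40,56))]
for n,o,x0 in(("fix",fx,[.5,.035,0]),("br",br,[.5,.285,-.15])):
    for sub in (o,[q for q in o if q[0]=='top'],[q for q in o if q[0]=='side']):
        p,r=fit(sub,x0);print(n,p.round(4),np.degrees(p[2]).round(2),np.sqrt((r**2).mean()).round(2))
crop(t,425,495,205,275,8,"tsc.png");crop(s,355,405,125,165,10,"ssc.png")
for uv in [(562,272),(615,282),(503,327)]: print(onz("top",A(*uv)[1],.038))
for uv in [(455,182),(424,231),(497,299)]: print(onz("side",B(*uv)[1],.036))
E
```

```text
fix [ 0.5028  0.0316 -0.0121] -0.69 0.63
fix [ 0.5021  0.0313 -0.0139] -0.8 0.42
fix [ 0.503   0.0319 -0.0106] -0.61 0.68
br [ 0.4981  0.2846 -0.1951] -11.18 0.56
br [ 0.4982  0.2827 -0.1852] -10.61 0.53
br [ 0.4981  0.2854 -0.1977] -11.33 0.41
[0.52089365 0.02017019 0.038     ]
[ 0.51448415 -0.00984458  0.038     ]
[0.49007944 0.05449845 0.038     ]
[ 0.51397808 -0.00931563  0.036     ]
[0.52128467 0.02147916 0.036     ]
[0.49043154 0.05536254 0.036     ]
```

View pics/tsc.png

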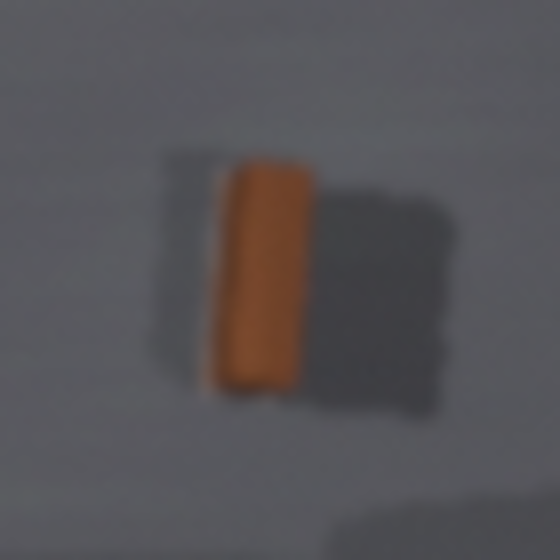

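View pics/ssc.png

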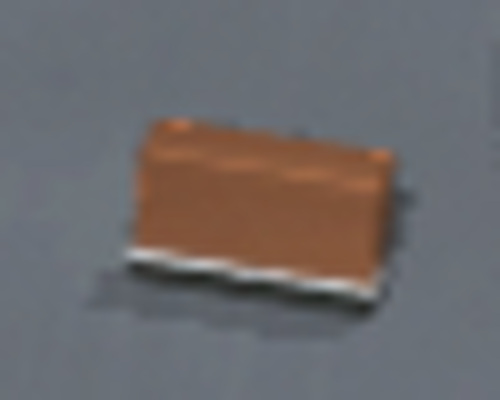

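```bash
python3 - <<'E'
from fit import *
t=np.load("t0.npy");s=np.load("s0.npy")
A=lambda u,v:("top",(425+u/8-.5,205+v/8-.5))
B=lambda u,v:("side",(355+u/10-.5,125+v/10-.5))
o=[(*A(232,163),(40,12,50)),(*A(314,163),(40,-12,50)),(*A(302,390),(-40,-12,50)),(*A(217,388),(-40,12,50)),
(*B(157,120),(40,-12,50)),(*B(393,152),(-40,-12,50)),(*B(385,182),(-40,12,50)),(*B(140,150),(40,12,50))]
for sub in (o,o[:4],o[4:]):
    p,r=fit(sub,[.47,-.32,0]);print(p.round(4),np.degrees(p[2]).round(2),np.sqrt((r**2).mean()).round(2))
p,_=fit(o,[.47,-.32,0])
def box(x,y,z):return np.array([[x,y,z],[x,-y,z],[-x,-y,z],[-x,y,z]])/1000
for c,im in(("top",t),("side",s)):
    P=[(T([*p[:2],0],p[2],box(40,12,50)),(0,255,0)),(T([*p[:2],0],p[2],box(40,12,0)),(0,255,255))]
    crop(im,*((425,495,205,275,8) if c=="top" else (345,415,115,175,8)),c+"sc2.png",P,c)
a=cv2.imread("pics/topsc2.png");b=cv2.imread("pics/sidesc2.png");b=cv2.resize(b,None,fx=.6,fy=.6)
f=np.zeros((560,800,3),np.uint8);a=cv2.resize(a,(460,460));f[:460,:460]=a;f[:b.shape[0],461:461+b.shape[1]]=b;cv2.imwrite("pics/sc2.png",f)
E
```

```text
[ 0.4693 -0.3179 -0.1176] -6.74 0.59
[ 0.4691 -0.3173 -0.1133] -6.49 0.72
[ 0.4696 -0.3194 -0.1285] -7.36 0.36
```

View pics/sc2.png

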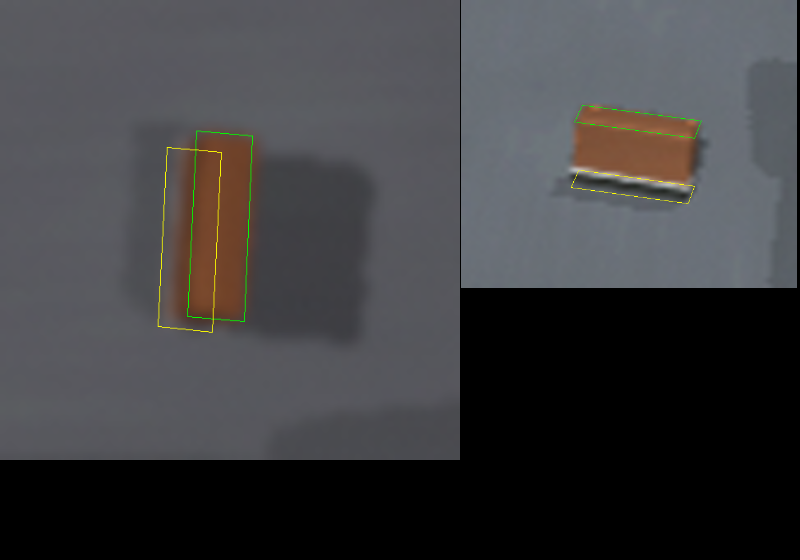

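```bash
cat > go.py <<'E'
from h import *
from scipy.spatial.transform import Rotation as R
import sys
def go(wps,show=True):
    s=get_state();R0=R.from_quat(s['tcp_rot']);p=s['eef_pos']
    for x,y,z,yaw in wps:
        c,q=np.cos(np.radians(yaw)),np.sin(np.radians(yaw))
        Rt=R.from_matrix(np.array([[c,q,0],[q,-c,0],[0,0,-1.]]))
        print(np.degrees((R0.inv()*Rt).as_rotvec()).round(1),R0.inv().apply(np.array([x,y,z])-p).round(4))
if __name__=="__main__":
    s=get_state();M=R.from_quat(s['tcp_rot']).as_matrix();print("t",s['time'],s['eef_pos'].round(4),"yaw",np.degrees(np.arctan2(M[1,0],M[0,0])).round(2),"tilt",M[:,2].round(4),"F",s['contact_force'].round(1),"T",s['wrist_torque'].round(2),"op",round(s['opening'],3),"q6",s['qpos'][5].round(2))
    go(eval(sys.argv[1]))
E
python3 go.py "[(.4693,-.318,.13,-6.5)]"
```

```text
t 1.0 [ 0.2026 -0.6439  0.2313] yaw 17.46 tilt [ 0. -0. -1.] F [-0.5  0.  -0.1] T [-0.05  0.02  0.05] op 1.001 q6 -0.15
[ 0. -0. 24.] [ 0.3522 -0.2308  0.1013]
```

Emit:
move_arm --plan '[[[0,0,5,0.045,-0.03,0.013,0.07],[0,0,10,0.09,-0.06,0.026,0.07],[0,0,15,0.14,-0.092,0.04,0.07],[0,0,20,0.19,-0.125,0.055,0.07],[0,0,24,0.24,-0.158,0.07,0.07]]]' --force 60

```text
time: 1.62
eef_pos: [0.3851, -0.4197, 0.1612]
tcp_rot: [0.998, -0.058, 0.0, 0.0]
contact_force: [-0.1, -0.4, -0.7]
opening: 0.821
```

```bash
python3 go.py "[(.4693,-.318,.1,-6.5),(.4693,-.318,.022,-6.5)]"
```

```text
t 1.625 [ 0.3851 -0.4197  0.1612] yaw -6.7 tilt [ 6.e-04 -8.e-04 -1.e+00] F [-0.1 -0.4 -0.7] T [-0.02 -0.01 -0.05] op 0.821 q6 0.68
[ 0.  -0.  -0.2] [ 0.0717 -0.1109  0.0612]
[ 0.  -0.  -0.2] [ 0.0716 -0.1109  0.1392]
```

Emit:
move_arm --plan '[[[0,0,0,0.03,-0.046,0.026,0.06],[0,0,0,0.06,-0.092,0.05,0.06],[0,0,0,0.072,-0.111,0.065,0.06],[0,0,0,0.072,-0.111,0.08,0.06],[0,0,0,0.072,-0.111,0.08,0.06]]]'

```text
time: 2.25
eef_pos: [0.4687, -0.3178, 0.0799]
tcp_rot: [0.998, -0.059, -0.001, -0.0]
contact_force: [-0.8, -0.0, -0.1]
opening: 0.699
```

```bash
python3 go.py "[(.4693,-.318,.022,-6.5)]"; python3 - <<'E'
from h import *
a=read_camera("top");b=read_camera("side")
crop(a,415,505,195,285,4,"a1.png");crop(b,335,425,95,175,4,"b1.png")
x=cv2.imread("pics/a1.png");y=cv2.imread("pics/b1.png");f=np.zeros((370,740,3),np.uint8);f[:x.shape[0],:x.shape[1]]=x;f[:y.shape[0],365:365+y.shape[1]]=y;cv2.imwrite("pics/c1.png",f)
E
```

```text
t 2.25 [ 0.4687 -0.3178  0.0799] yaw -6.71 tilt [-1.5e-03  8.0e-04 -1.0e+00] F [-0.8 -0.  -0.1] T [-0.05  0.03  0.03] op 0.699 q6 0.91
[-0.   0.1 -0.2] [0.0007 0.0002 0.0579]
```

View pics/c1.png

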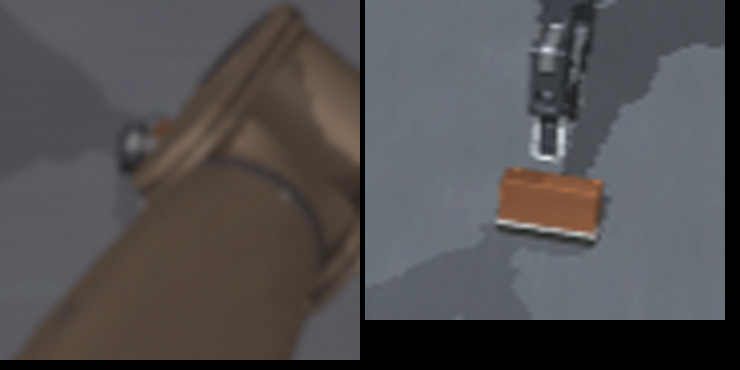

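Emit:
move_arm --plan '[[[0,0,0,0,0,0.03,0.06],[0,0,0,0,0,0.05,0.06],[0,0,0,0,0,0.058,0.06],[0,0,0,0,0,0.058,0.0],[0,0,0,0,0,0.058,0.0]]]' --force 60

```text
time: 2.98
eef_pos: [0.47, -0.3197, 0.0245]
tcp_rot: [0.998, -0.059, 0.001, 0.001]
contact_force: [1.2, 2.5, -0.2]
opening: 0.279
```

Emit:
move_arm --plan '[[[0,0,0,0,0,0,0.0],[0,0,0,0,0,0,0.0],[0,0,0,0,0,-0.015,0.0],[0,0,0,0,0,-0.05,0.0],[0,0,0,0,0,-0.05,0.0]]]' --force 60

```text
time: 3.6
eef_pos: [0.472, -0.3216, 0.0788]
tcp_rot: [0.998, -0.059, 0.004, 0.004]
contact_force: [0.3, -0.9, -0.3]
opening: 0.267
```

```bash
python3 go.py "[(.4693,-.318,.022,-6.5)]"; python3 - <<'E'
from h import *
b=read_camera("side")
crop(b,335,425,95,175,7,"b2.png")
E
```

```text
t 3.6 [ 0.472  -0.3216  0.0788] yaw -6.78 tilt [ 0.0081 -0.0081 -0.9999] F [ 0.3 -0.9 -0.3] T [-0.03 -0.03  0.03] op 0.267 q6 0.91
[ 0.4 -0.5 -0.3] [-0.0037 -0.0037  0.0567]
```

View pics/b2.png

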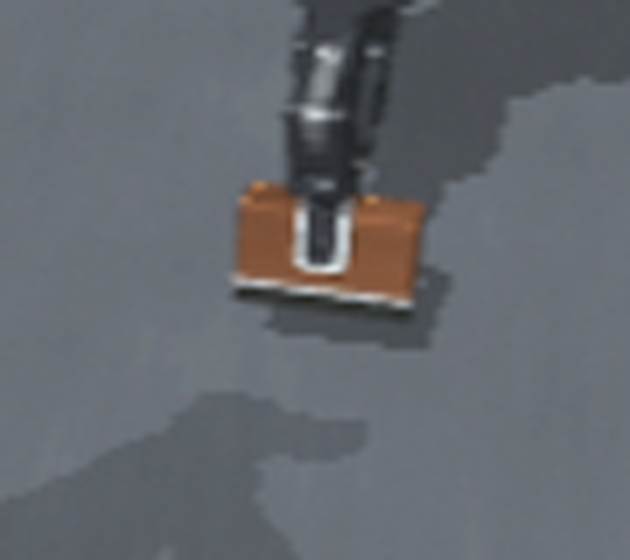

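```bash
python3 go.py "[(.48,-.15,.12,-3),(.5067,.0876,.12,-.7),(.5067,.0876,.0555,-.7)]"
```

```text
t 3.65 [ 0.4709 -0.3206  0.0767] yaw -6.78 tilt [ 0.0053 -0.0054 -1.    ] F [ 0.   0.5 -1.1] T [ 0.04  0.01 -0.04] op 0.263 q6 0.91
[ 0.3 -0.3 -3.8] [-0.0109 -0.1702 -0.0442]
[ 0.3 -0.3 -6.1] [-0.0124 -0.4093 -0.0453]
[ 0.3 -0.3 -6.1] [-0.0128 -0.4096  0.0192]
```

Emit:
move_arm --plan '[[[0,0,-1,-0.003,-0.04,-0.035,0.0],[0.3,-0.3,-2,-0.006,-0.095,-0.045,0.0],[0.3,-0.3,-4,-0.011,-0.155,-0.045,0.0],[0.3,-0.3,-5,-0.012,-0.215,-0.045,0.0],[0.3,-0.3,-6,-0.012,-0.275,-0.045,0.0]]]'

```text
time: 4.28
eef_pos: [0.4903, -0.0438, 0.1192]
tcp_rot: [1.0, -0.007, -0.001, -0.0]
contact_force: [0.9, -1.4, -0.0]
opening: 0.271
```

```bash
python3 go.py "[(.5067,.0876,.12,-.7),(.5067,.0876,.0555,-.7)]"
```

```text
t 4.275 [ 0.4903 -0.0438  0.1192] yaw -0.78 tilt [-1.1e-03  8.0e-04 -1.0e+00] F [ 0.9 -1.4 -0. ] T [ 0.06  0.   -0.  ] op 0.271 q6 1.29
[-0.   0.1 -0.1] [ 0.0147 -0.1316 -0.0007]
[-0.   0.1 -0.1] [ 0.0147 -0.1315  0.0638]
```

Emit:
move_arm --plan '[[[0,0,0,0.007,-0.06,0,0.0],[0,0,0,0.014,-0.11,0.005,0.0],[0,0,0,0.015,-0.1315,0.02,0.0],[0,0,0,0.015,-0.1315,0.04,0.0],[0,0,0,0.015,-0.1315,0.045,0.0]]]'

```text
time: 4.9
eef_pos: [0.5048, 0.088, 0.0718]
tcp_rot: [1.0, -0.006, -0.003, -0.0]
contact_force: [0.5, 1.4, -1.3]
opening: 0.269
```

```bash
python3 go.py "[(.5067,.0876,.0555,-.7)]"; python3 - <<'E'
from h import *
a=read_camera("top");b=read_camera("side")
crop(a,290,390,180,265,4,"a1.png");crop(b,290,400,165,250,7,"b3.png")
E
```

```text
t 4.9 [0.5048 0.088  0.0718] yaw -0.74 tilt [-6.5e-03  8.0e-04 -1.0e+00] F [ 0.5  1.4 -1.3] T [-0.01  0.08 -0.03] op 0.269 q6 1.56
[-0.   0.4 -0. ] [0.002  0.0004 0.0162]
```

View pics/b3.png

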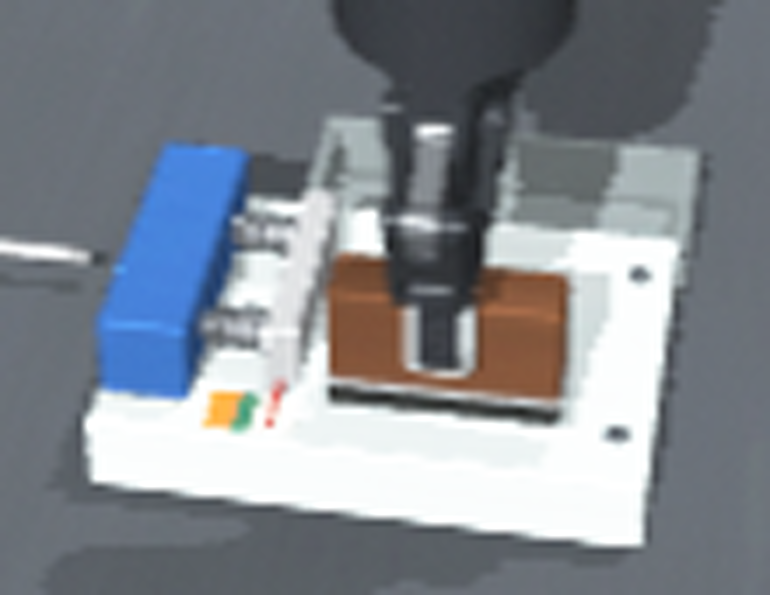

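View pics/a1.png

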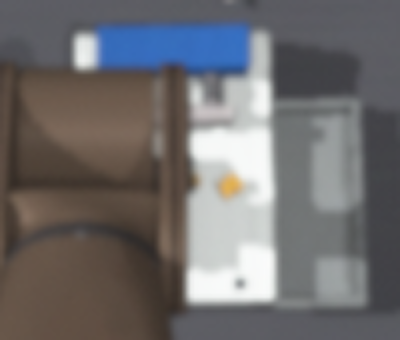

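Emit:
move_arm --plan '[[[0,0.2,0,0.001,0.0,0.006,0.0],[0,0.2,0,0.001,0.0,0.011,0.0],[0,0.2,0,0.001,0,0.015,0.0],[0,0.2,0,0.001,0,0.0165,0.0],[0,0.2,0,0.001,0,0.0165,0.0]]]'

```text
time: 5.62
eef_pos: [0.5069, 0.0874, 0.0565]
tcp_rot: [1.0, -0.007, -0.0, -0.0]
contact_force: [-1.2, 0.3, -0.5]
opening: 0.272
```

```bash
python3 go.py "[(.5067,.0876,.0555,-.7)]"; python3 - <<'E'
from h import *
b=read_camera("side")
crop(b,290,400,165,250,7,"b4.png")
E
```

```text
t 5.625 [0.5069 0.0874 0.0565] yaw -0.8 tilt [-5.e-04  8.e-04 -1.e+00] F [-1.2  0.3 -0.5] T [-0.01  0.01  0.01] op 0.272 q6 1.56
[-0.   0.  -0.1] [-0.0002 -0.0002  0.001 ]
```

View pics/b4.png

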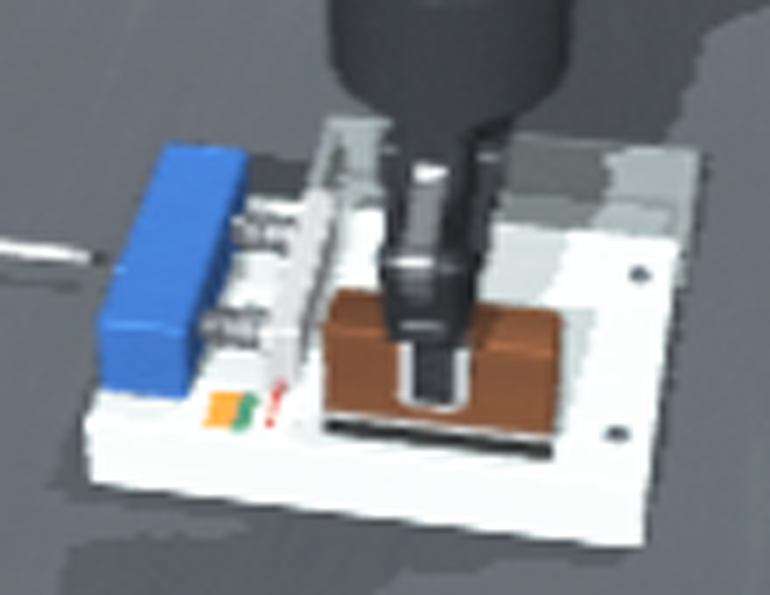

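Emit:
move_arm --plan '[[[0,0,0,0,0.008,0.0008,0.0],[0,0,0,0,0.018,0.0012,0.0],[0,0,0,0,0.028,0.0012,0.0],[0,0,0,0,0.038,0.0012,0.0],[0,0,0,0,0.048,0.0012,0.0]]]'

```text
time: 6.3
eef_pos: [0.5063, 0.0386, 0.0555]
tcp_rot: [1.0, -0.007, -0.0, -0.0]
contact_force: [-0.4, -0.8, -0.8]
opening: 0.268
```

```bash
python3 go.py "[(.505,-.0554,.0555,-.7)]"; python3 - <<'E'
from h import *
a=read_camera("top");b=read_camera("side")
crop(b,290,400,165,250,7,"b5.png");crop(a,290,390,180,265,4,"a5.png")
E
```

```text
t 6.3 [0.5063 0.0386 0.0555] yaw -0.83 tilt [-1.e-04  8.e-04 -1.e+00] F [-0.4 -0.8 -0.8] T [0.11 0.04 0.03] op 0.268 q6 1.46
[-0.   0.  -0.1] [ 0.      0.094  -0.0001]
```

View pics/b5.png

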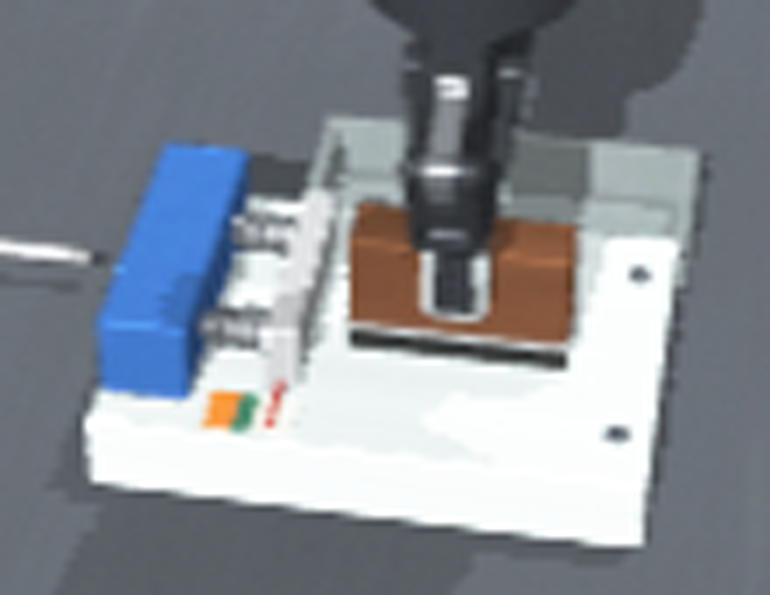

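View pics/a5.png

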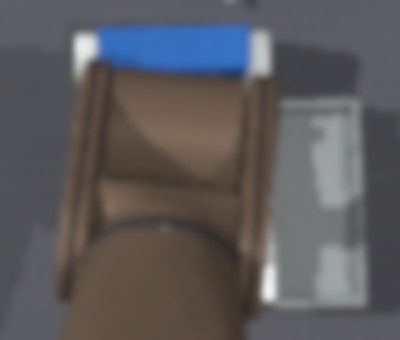

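Nothing has been left behind the scraper; I'll continue the sweep.

Emit:
move_arm --plan '[[[0,0,0,0,0.01,0,0.0],[0,0,0,0,0.02,0,0.0],[0,0,0,0,0.03,0,0.0],[0,0,0,0,0.04,0,0.0],[0,0,0,0,0.05,0,0.0]]]'

```text
time: 7.02
eef_pos: [0.5056, -0.0124, 0.0555]
tcp_rot: [1.0, -0.008, -0.0, -0.0]
contact_force: [-0.3, 1.4, 0.2]
opening: 0.268
```

Emit:
move_arm --plan '[[[0,0,0,0,0.008,0,0.0],[0,0,0,0,0.016,0,0.0],[0,0,0,0,0.024,0,0.0],[0,0,0,0,0.032,0,0.0],[0,0,0,0,0.042,0,0.0]]]'

```text
time: 7.65
eef_pos: [0.505, -0.0549, 0.0554]
tcp_rot: [1.0, -0.008, -0.0, -0.0]
contact_force: [-0.5, -0.6, -0.9]
opening: 0.271
```

```bash
python3 go.py "[(.505,-.0554,.0555,-.7)]"; python3 - <<'E'
from h import *
a=read_camera("top");b=read_camera("side")
crop(b,290,400,165,250,7,"b6.png");crop(a,290,390,180,265,4,"a6.png")
E
```

```text
t 7.65 [ 0.505  -0.0549  0.0554] yaw -0.87 tilt [-2.e-04  5.e-04 -1.e+00] F [-0.5 -0.6 -0.9] T [-0.03 -0.04  0.03] op 0.271 q6 1.28
[-0.   0.  -0.2] [ 0.      0.0005 -0.0001]
```

View pics/b6.png

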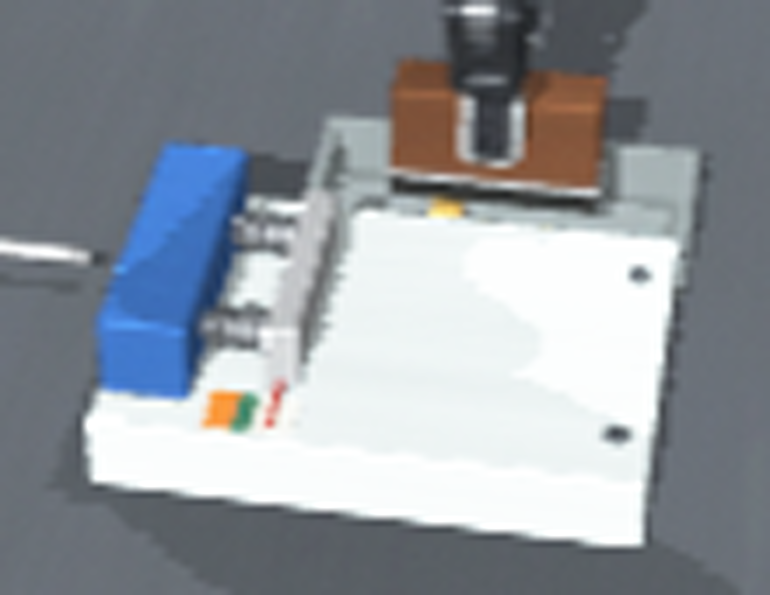

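View pics/a6.png

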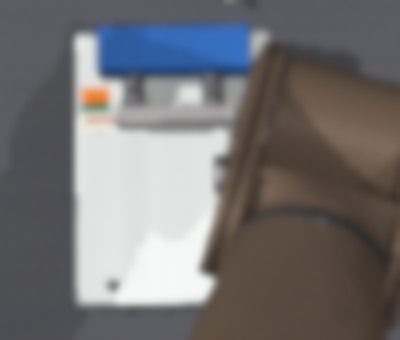

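Emit:
move_arm --plan '[[[0,0,0,0,0.0,-0.02,0.0],[0,0,0,0,0.015,-0.045,0.0],[0,0,0,-0.01,0.07,-0.045,0.0],[0,0,0,-0.02,0.13,-0.045,0.0],[0,0,0,-0.03,0.19,-0.045,0.0]]]'

```text
time: 8.38
eef_pos: [0.4717, -0.2463, 0.1008]
tcp_rot: [1.0, -0.008, 0.001, 0.0]
contact_force: [0.1, 0.1, -0.7]
opening: 0.272
```

```bash
python3 go.py "[(.475,-.28,.05,-.9),(.475,-.28,.024,-.9)]"; python3 - <<'E'
from h import *
a=read_camera("top");b=read_camera("side")
crop(b,290,400,165,250,7,"b7.png");crop(a,290,400,180,265,6,"a7.png")
E
```

```text
t 8.375 [ 0.4717 -0.2463  0.1008] yaw -0.9 tilt [ 1.e-03 -1.e-04 -1.e+00] F [ 0.1  0.1 -0.7] T [ 0.   -0.08 -0.06] op 0.272 q6 0.91
[ 0.  -0.1 -0. ] [0.0037 0.0336 0.0508]
[ 0.  -0.1 -0. ] [0.0037 0.0336 0.0768]
```

View pics/b7.png

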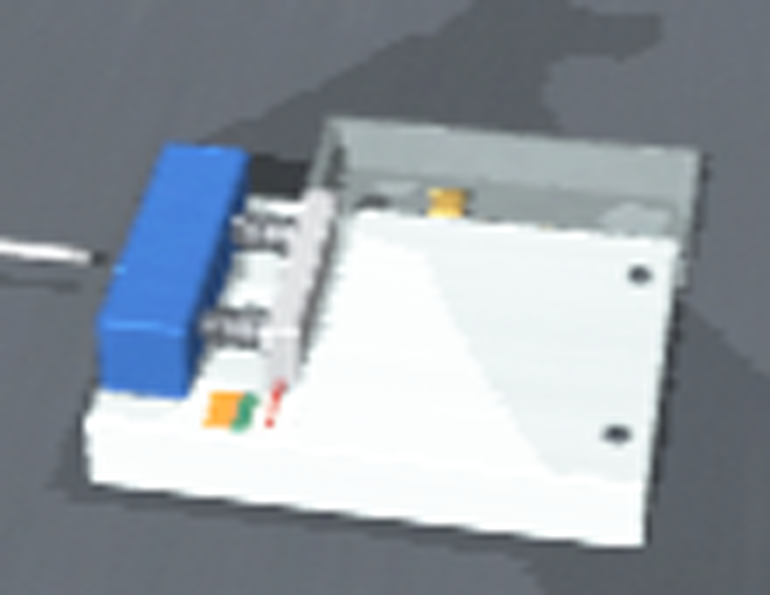

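View pics/a7.png

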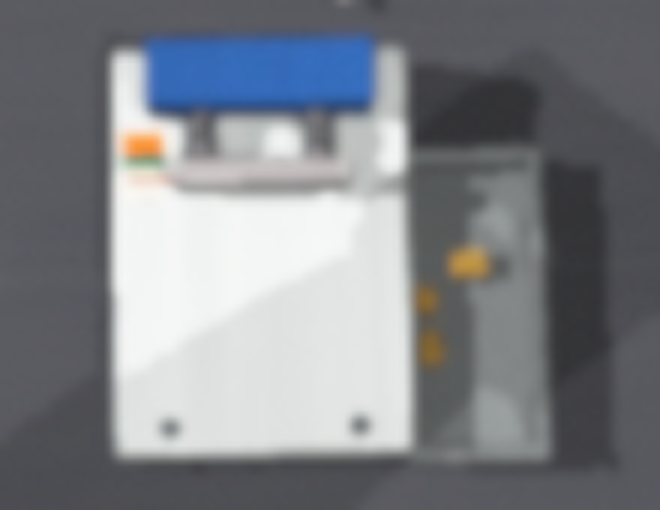

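Emit:
move_arm --plan '[[[0,0,0,0.003,0.03,0.03,0.0],[0,0,0,0.003,0.034,0.055,0.0],[0,0,0,0.003,0.034,0.07,0.0],[0,0,0,0.003,0.034,0.0755,0.0],[0,0,0,0.003,0.034,0.0755,0.0]]]'

```text
time: 9.1
eef_pos: [0.4744, -0.284, 0.0263]
tcp_rot: [1.0, -0.011, 0.001, 0.001]
contact_force: [-0.2, 0.2, -0.6]
opening: 0.267
```

```bash
python3 go.py "[(.475,-.28,.024,-.9)]"; python3 - <<'E'
from h import *
b=read_camera("side")
crop(b,335,425,115,195,7,"b8.png")
E
```

```text
t 9.1 [ 0.4744 -0.284   0.0263] yaw -1.23 tilt [ 0.0022 -0.0029 -1.    ] F [-0.2  0.2 -0.6] T [-0.    0.02 -0.  ] op 0.267 q6 0.87
[ 0.2 -0.1 -0.3] [ 0.0005 -0.004   0.0023]
```

View pics/b8.png

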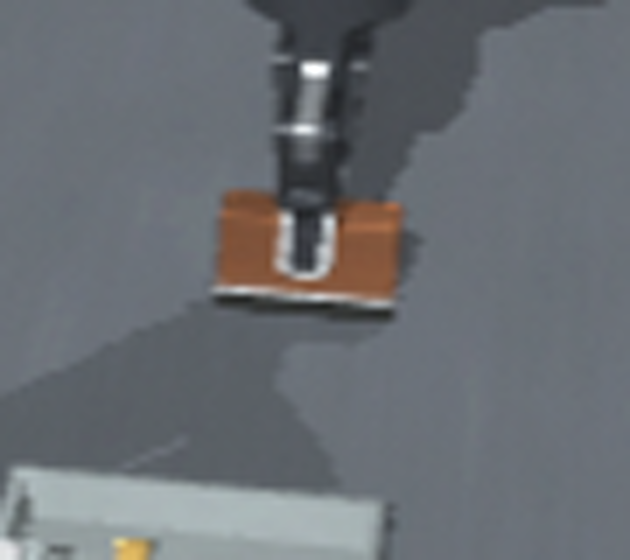

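Emit:
move_arm --plan '[[[0.2,0,0,0,0,0.001,0.0],[0.2,0,0,0,0,0.002,0.0],[0.2,0,0,0,0,0.003,0.0],[0.2,0,0,0,0,0.003,0.0],[0.2,0,0,0,0,0.003,0.0]]]'

```text
time: 9.78
eef_pos: [0.475, -0.2845, 0.0246]
tcp_rot: [1.0, -0.011, 0.002, 0.0]
contact_force: [0.2, 1.7, 6.8]
opening: 0.266
```

```bash
python3 go.py "[(.475,-.28,.024,-.9)]"
```

```text
t 9.775 [ 0.475  -0.2845  0.0246] yaw -1.24 tilt [ 3.4e-03 -4.0e-04 -1.0e+00] F [0.2 1.7 6.8] T [ 0.3   0.28 -0.  ] op 0.266 q6 0.87
[ 0.  -0.2 -0.3] [-0.0001 -0.0045  0.0006]
```

Emit:
move_arm --plan '[[[0,0,0,0,0,0,0.06],[0,0,0,0,0,0,0.06],[0,0,0,0,0,0,0.06],[0,0,0,0,0,-0.03,0.06],[0,0,0,0,0,-0.085,0.06]]]'

```text
time: 10.4
eef_pos: [0.4729, -0.2831, 0.1077]
tcp_rot: [1.0, -0.011, -0.001, -0.002]
contact_force: [0.4, -0.2, 1.2]
opening: 0.702
```

```bash
python3 go.py "[(.498,.2846,.17,79),(.498,.2846,.12,79)]"; python3 - <<'E'
from h import *
b=read_camera("side")
crop(b,335,425,95,175,7,"b9.png")
E
```

```text
t 10.4 [ 0.4729 -0.2831  0.1077] yaw -1.24 tilt [-0.0015  0.004  -1.    ] F [ 0.4 -0.2  1.2] T [-0.05 -0.02 -0.06] op 0.702 q6 0.87
[ -0.3  -0.1 -80.2] [ 0.0126 -0.5683 -0.0601]
[ -0.3  -0.1 -80.2] [ 0.0127 -0.5681 -0.0101]
```

View pics/b9.png

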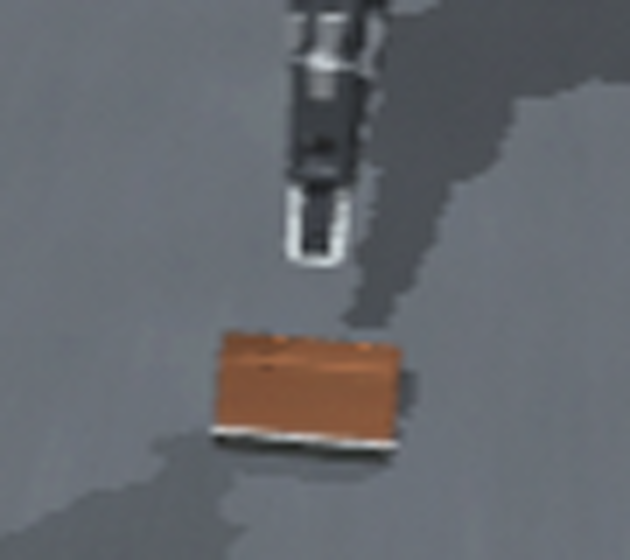

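Emit:
move_arm --plan '[[[0,0,-8,0.002,-0.055,-0.03,0.06],[0,0,-18,0.004,-0.11,-0.06,0.06],[0,0,-28,0.006,-0.17,-0.06,0.06],[0,0,-38,0.008,-0.23,-0.06,0.06],[0,0,-48,0.01,-0.29,-0.06,0.06]]]'

```text
time: 11.08
eef_pos: [0.4932, 0.005, 0.1761]
tcp_rot: [0.917, 0.399, 0.004, 0.006]
contact_force: [-0.3, 0.1, -0.3]
opening: 0.7
```

```bash
python3 go.py "[(.498,.2846,.15,79),(.498,.2846,.12,79)]"
```

```text
t 11.075 [0.4932 0.005  0.1761] yaw 47.09 tilt [ 0.0125 -0.0073 -0.9999] F [-0.3  0.1 -0.3] T [-0.04 -0.01 -0.03] op 0.7 q6 0.56
[  0.8   0.1 -31.9] [ 0.208  -0.1872  0.0242]
[  0.8   0.1 -31.9] [ 0.2079 -0.1876  0.0542]
```

Emit:
move_arm --plan '[[[0.2,0,-8,0.044,-0.04,0.006,0.06],[0.4,0,-16,0.088,-0.08,0.012,0.06],[0.6,0,-24,0.132,-0.12,0.02,0.06],[0.8,0,-32,0.175,-0.158,0.03,0.06],[0.8,0,-32,0.208,-0.187,0.045,0.06]]]'

```text
time: 11.7
eef_pos: [0.4986, 0.2868, 0.1292]
tcp_rot: [0.77, 0.638, 0.001, 0.001]
contact_force: [0.4, -0.0, -0.6]
opening: 0.704
```

```bash
python3 go.py "[(.498,.2846,.08,79),(.498,.2846,.022,79)]"; python3 - <<'E'
from h import *
a=read_camera("top");b=read_camera("side")
crop(b,290,390,230,330,6,"b10.png");crop(a,205,285,195,275,6,"a10.png")
E
```

```text
t 11.7 [0.4986 0.2868 0.1292] yaw 79.22 tilt [ 2.e-03 -4.e-04 -1.e+00] F [ 0.4 -0.  -0.6] T [-0.03 -0.01 -0.  ] op 0.704 q6 0.54
[0.1 0.  0.2] [-0.0023 -0.0003  0.0492]
[0.1 0.  0.2] [-0.0023 -0.0004  0.1072]
```

View pics/b10.png

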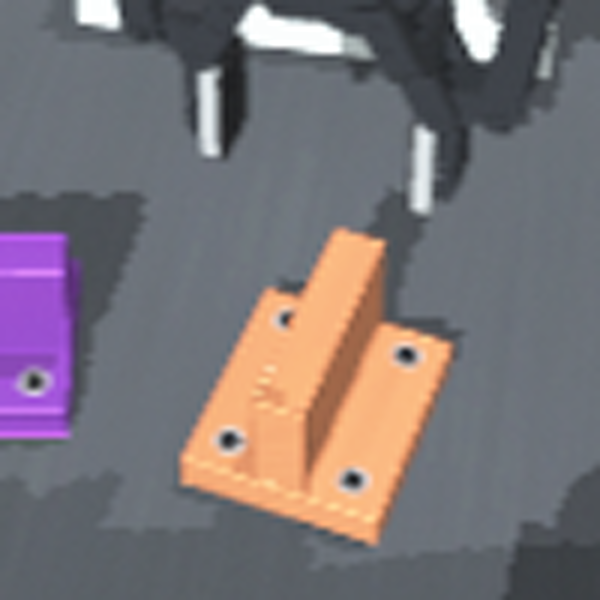

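View pics/a10.png

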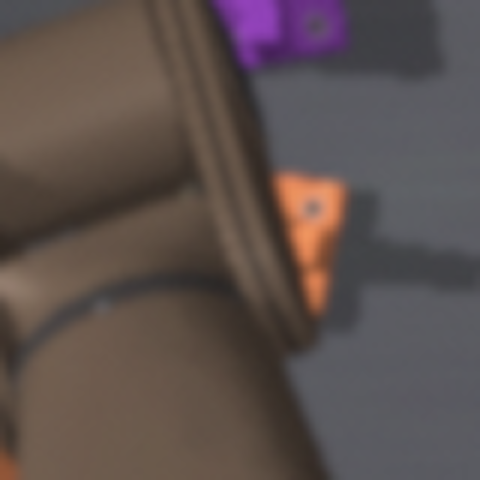

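Emit:
move_arm --plan '[[[0,0,0.2,-0.002,0,0.04,0.06],[0,0,0.3,-0.002,0,0.08,0.06],[0,0,0.3,-0.002,0,0.1,0.06],[0,0,0.3,-0.002,0,0.108,0.06],[0,0,0.3,-0.002,0,0.109,0.06]]]'

```text
time: 12.42
eef_pos: [0.4969, 0.2854, 0.0186]
tcp_rot: [0.771, 0.636, -0.001, -0.0]
contact_force: [1.0, 0.2, -0.3]
opening: 0.701
```

```bash
python3 go.py "[(.498,.2846,.02,78.8)]"; python3 - <<'E'
from h import *
b=read_camera("side")
crop(b,290,390,230,330,6,"b11.png")
E
```

```text
t 12.425 [0.4969 0.2854 0.0186] yaw 79.02 tilt [-1.6e-03 -8.0e-04 -1.0e+00] F [ 1.   0.2 -0.3] T [-0.02 -0.05 -0.02] op 0.701 q6 0.54
[-0.1  0.1  0.2] [-0.0005  0.0012 -0.0014]
```

View pics/b11.png

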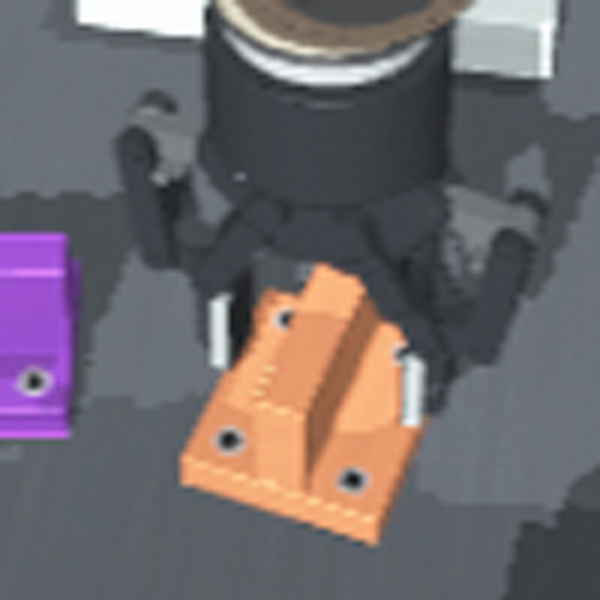

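Emit:
move_arm --plan '[[[0,0,0,0,0.001,-0.002,0.06],[0,0,0,0,0.001,-0.002,0.0],[0,0,0,0,0.001,-0.002,0.0],[0,0,0,0,0.001,-0.002,0.0],[0,0,0,0,0.001,-0.002,0.0]]]' --force 80

```text
time: 13.1
eef_pos: [0.4988, 0.2855, 0.0217]
tcp_rot: [0.771, 0.636, 0.0, 0.0]
contact_force: [0.8, -0.2, 3.4]
opening: 0.199
```

```bash
python3 go.py "[(.498,.2846,.02,78.8)]"
```

```text
t 13.1 [0.4988 0.2855 0.0217] yaw 79.04 tilt [ 5.e-04 -2.e-04 -1.e+00] F [ 0.8 -0.2  3.4] T [-0.09 -0.06  0.03] op 0.199 q6 0.54
[0.  0.  0.2] [-0.0011 -0.0006  0.0017]
```

Emit:
move_arm --plan '[[[0,0,0,0,0,-0.01,0.0],[0,0,0,0,0,-0.04,0.0],[0,0,0,0,0,-0.085,0.0],[0,0,0,0,0,-0.09,0.0],[0,0,0,0,0,-0.09,0.0]]]'

```text
time: 13.72
eef_pos: [0.4977, 0.2852, 0.1103]
tcp_rot: [0.771, 0.636, -0.001, -0.0]
contact_force: [-0.8, -0.3, -5.9]
opening: 0.201
```

```bash
python3 go.py "[(.5128,.0325,.11,89.3)]"; python3 - <<'E'
from h import *
b=read_camera("side")
crop(b,290,390,230,330,6,"b12.png")
E
```

```text
t 13.725 [0.4977 0.2852 0.1103] yaw 79.04 tilt [-1.5e-03 -9.0e-04 -1.0e+00] F [-0.8 -0.3 -5.9] T [-0.01 -0.01 -0.04] op 0.201 q6 0.54
[ -0.1   0.1 -10.3] [-0.2452  0.0629  0.0005]
```

View pics/b12.png

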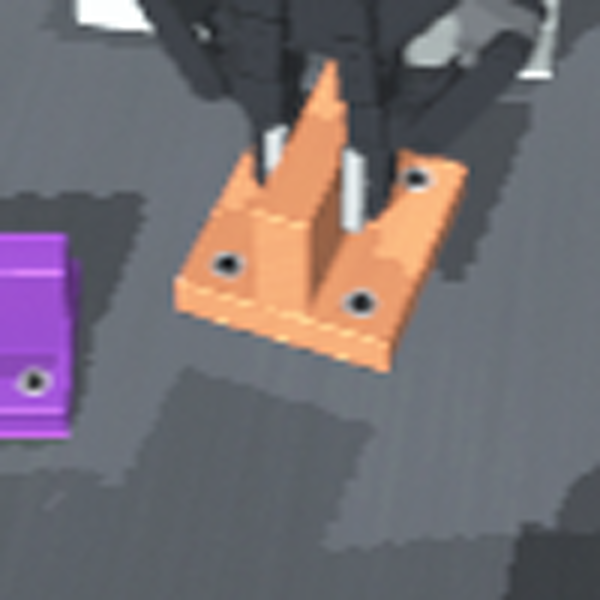

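```bash
python3 go.py "[(.508,.0325,.11,89.3)]"
```

```text
t 13.775 [0.497  0.2849 0.1092] yaw 79.04 tilt [-0.0037 -0.0017 -1.    ] F [-0.4 -0.1 -4.9] T [-0.01  0.04 -0.04] op 0.201 q6 0.54
[ -0.2   0.1 -10.3] [-0.2457  0.0588 -0.0004]
```

Emit:
move_arm --plan '[[[0,0,-2,-0.05,0.012,0,0.0],[0,0,-4,-0.1,0.024,0,0.0],[0,0,-6,-0.15,0.036,0,0.0],[0,0,-8,-0.2,0.047,0.0,0.0],[0,0,-10.3,-0.244,0.058,0.0,0.0]]]'

```text
time: 14.4
eef_pos: [0.5054, 0.0329, 0.1068]
tcp_rot: [0.711, 0.703, -0.003, -0.003]
contact_force: [0.9, 0.4, -4.7]
opening: 0.202
```

Emit:
move_arm --plan '[[[0,0,0,0,0,0,0.0],[0,0,0,0,0,0.012,0.0],[0,0,0,0,0,0.025,0.0],[0,0,0,0,0,0.036,0.0],[0,0,0,0,0,0.04,0.0]]]'

```text
time: 15.02
eef_pos: [0.5041, 0.0336, 0.0652]
tcp_rot: [0.71, 0.704, -0.004, -0.004]
contact_force: [-0.4, 0.4, -3.9]
opening: 0.195
```

```bash
python3 go.py "[(.508,.0325,.0555,89.3)]"; python3 - <<'E'
from h import *
b=read_camera("side");a=read_camera("top")
crop(b,290,400,165,250,7,"b13.png");crop(a,290,400,180,265,6,"a13.png")
E
```

```text
t 15.025 [0.5041 0.0336 0.0652] yaw 89.46 tilt [-1.130e-02 -7.000e-04 -9.999e-01] F [-0.4  0.4 -3.9] T [-0.02 -0.    0.  ] op 0.195 q6 -0.12
[-0.6  0.   0.2] [-0.0011  0.004   0.0097]
```

View pics/b13.png

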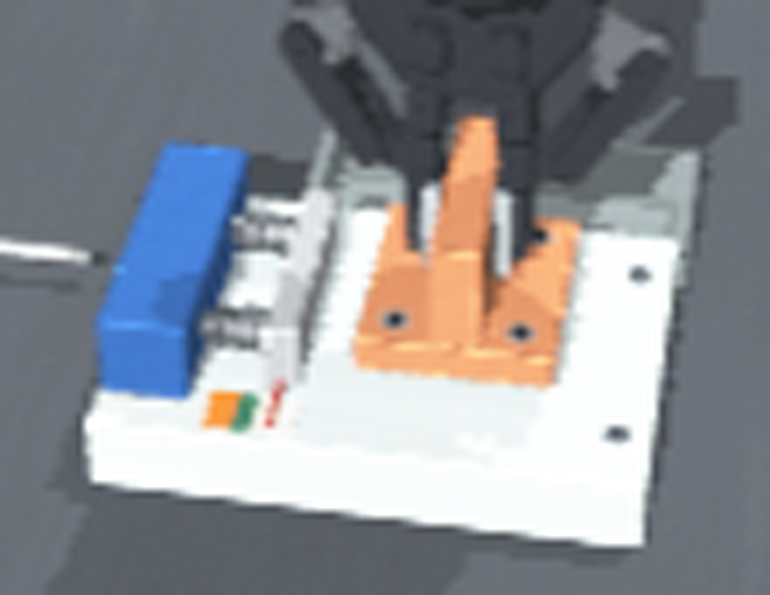

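View pics/a13.png

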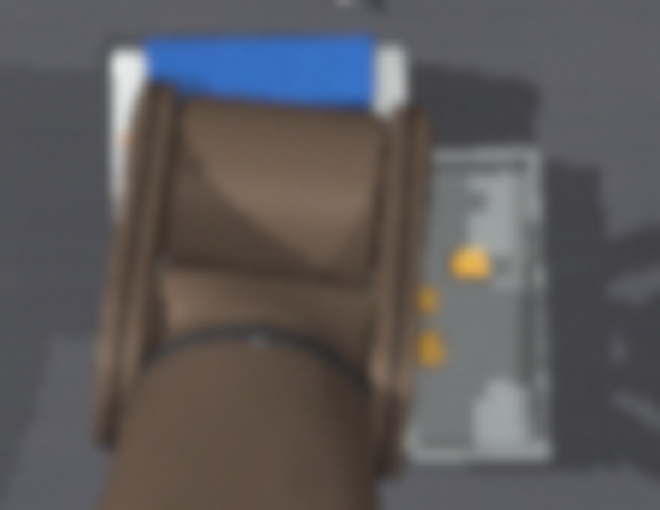

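Emit:
move_arm --plan '[[[-0.6,0,0.2,-0.001,0.004,0.003,0.0],[-0.6,0,0.2,-0.001,0.004,0.006,0.0],[-0.6,0,0.2,-0.001,0.004,0.009,0.0],[-0.6,0,0.2,-0.001,0.004,0.012,0.0],[-0.6,0,0.2,-0.001,0.004,0.012,0.0]]]'

```text
time: 15.75
eef_pos: [0.5083, 0.0322, 0.0537]
tcp_rot: [0.712, 0.702, -0.0, 0.0]
contact_force: [0.1, 0.1, -5.8]
opening: 0.198
```

```bash
python3 go.py "[(.508,.0325,.0515,89.3)]"; python3 - <<'E'
from h import *
b=read_camera("side");np.save("s14.npy",b)
crop(b,325,385,170,230,10,"b14.png")
E
```

```text
t 15.75 [0.5083 0.0322 0.0537] yaw 89.22 tilt [-2.e-04 -8.e-04 -1.e+00] F [ 0.1  0.1 -5.8] T [-0.01 -0.    0.02] op 0.198 q6 -0.12
[-0.   0.  -0.1] [ 0.0003 -0.0003  0.0022]
```

View pics/b14.png

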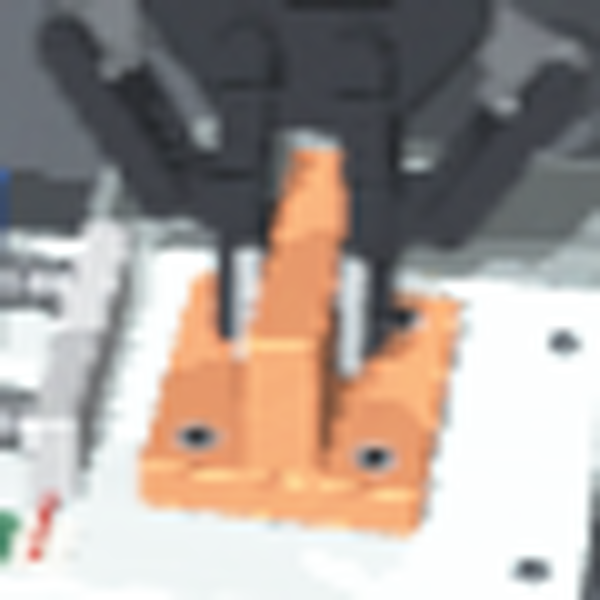

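```bash
python3 - <<'E'
from fit import *
C=lambda u,v:("side",(325+u/10-.5,170+v/10-.5))
o=[(*C(143,458),(35,40,14)),(*C(425,487),(-35,40,14)),(*C(462,300),(-35,-40,14)),(*C(200,270),(35,-40,14)),(*C(250,338),(9,40,56)),(*C(325,343),(-9,40,56)),(*C(143,500),(35,40,0)),(*C(415,533),(-35,40,0))]
for z in(.03,.032,.034):
    p,r=fit(o,[.508,.032,0],z);print(p.round(4),np.degrees(p[2]).round(2),np.sqrt((r**2).mean()).round(2))
P=[]
from h import *
def box(x,y,z):return np.array([[x,y,z],[x,-y,z],[-x,-y,z],[-x,y,z]])/1000
b=np.load("s14.npy")
F=[.503,.0319,0];w=-.0106
bar=np.array([[55,42,57],[55,-42,57],[67,-42,57],[67,42,57]])/1000
pl=np.array([[125,70,30],[125,-70,30],[-70,-70,30],[-70,70,30]])/1000
crop(b,300,390,170,250,8,"o14.png",[(T(F,w,bar),(0,255,0)),(T(F,w,pl),(255,0,0)),(T([.508,.0315,.032],w,box(35,40,14)),(255,255,0)),(T([.508,.0315,.032],w,box(9,40,56)),(255,255,0))],"side")
E
```

```text
[ 0.5076  0.027  -0.021 ] -1.2 0.31
[ 0.5073  0.0295 -0.0208] -1.19 0.34
[ 0.507   0.0319 -0.0207] -1.19 0.37
```

View pics/o14.png

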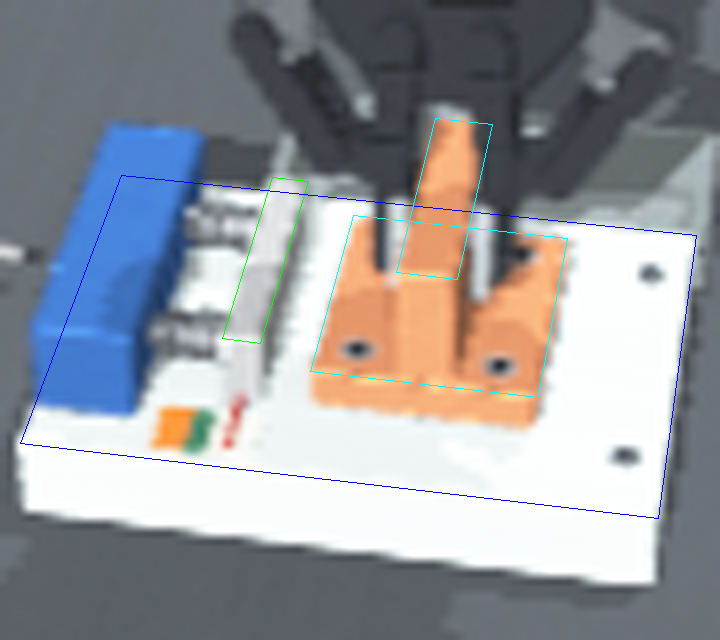

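Emit:
move_arm --plan '[[[0,0,0,0,0,0.0007,0.0],[0,0,0,0,0,0.0014,0.0],[0,0,0,0,0,0.002,0.0],[0,0,0,0,0,0.0025,0.0],[0,0,0,0,0,0.0025,0.0]]]'

```text
time: 16.42
eef_pos: [0.5085, 0.0322, 0.0517]
tcp_rot: [0.712, 0.702, -0.0, 0.0]
contact_force: [-1.5, 0.4, -0.9]
opening: 0.202
```

```bash
python3 go.py "[(.508,.0325,.0515,89.3)]"
```

```text
t 16.425 [0.5085 0.0322 0.0517] yaw 89.23 tilt [ 1.e-04 -1.e-03 -1.e+00] F [-1.5  0.4 -0.9] T [0.02 0.24 0.04] op 0.202 q6 -0.12
[ 0.   0.1 -0.1] [ 0.0003 -0.0005  0.0002]
```

```bash
python3 - <<'E'
from h import *
b=read_camera("side");np.save("s15.npy",b)
crop(b,325,385,170,230,10,"b15.png")
E
```

```text
(no output)
```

View pics/b15.png

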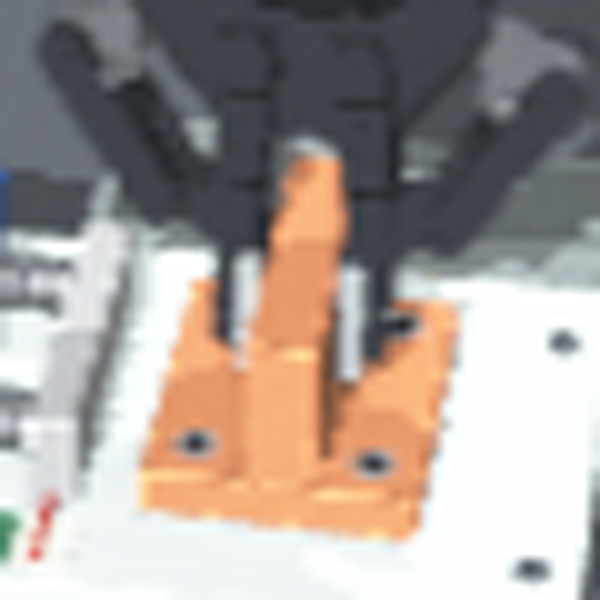

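```bash
python3 - <<'E'
from fit import *
C=lambda u,v:("side",(325+u/10-.5,170+v/10-.5))
o=[(*C(143,465),(35,40,14)),(*C(425,493),(-35,40,14)),(*C(460,305),(-35,-40,14)),(*C(197,277),(35,-40,14)),(*C(250,347),(9,40,56)),(*C(325,350),(-9,40,56)),(*C(143,507),(35,40,0)),(*C(415,538),(-35,40,0))]
p,r=fit(o,[.508,.032,0],.03);print(p.round(4),np.degrees(p[2]).round(2),np.sqrt((r**2).mean()).round(2))
b=np.load("s15.npy")
def box(x,y,z):return np.array([[x,y,z],[x,-y,z],[-x,-y,z],[-x,y,z]])/1000
F=[.503,.0319,0];w=-.0106
bar=np.array([[55,42,57],[55,-42,57],[67,-42,57],[67,42,57]])/1000
pl=np.array([[125,70,30],[125,-70,30],[-70,-70,30],[-70,70,30]])/1000
crop(b,300,390,170,250,8,"o15.png",[(T(F,w,bar),(0,255,0)),(T(F,w,pl),(255,0,0)),(T([*p[:2],.03],p[2],box(35,40,14)),(255,255,0)),(T([*p[:2],.03],p[2],box(9,40,56)),(255,255,0))],"side")
E
```

```text
[ 0.5076  0.0296 -0.012 ] -0.69 0.34
```

View pics/o15.png

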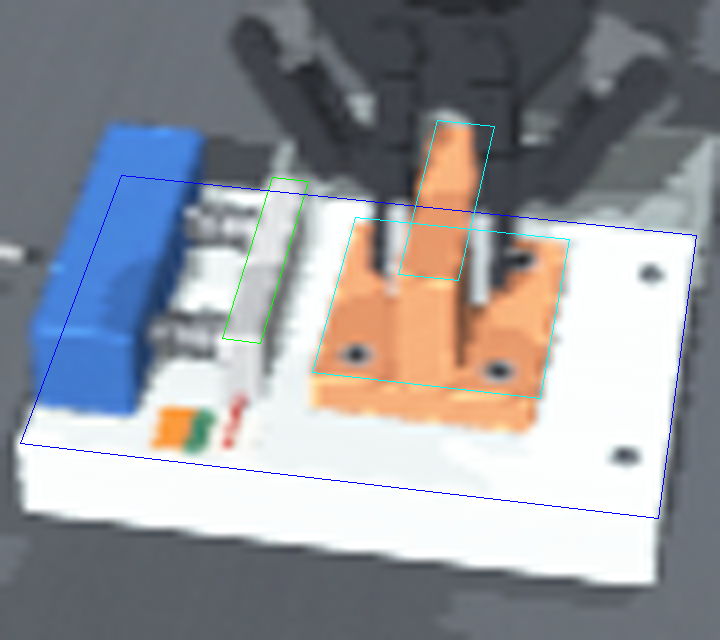

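Emit:
move_arm --plan '[[[0,0,0,0.0005,0.004,0.0005,0.0],[0,0,0,0.001,0.008,0.001,0.0],[0,0,0,0.001,0.012,0.001,0.0],[0,0,0,0.001,0.016,0.001,0.0],[0,0,0,0.001,0.019,0.001,0.0]]]' --force 100

```text
time: 17.1
eef_pos: [0.5263, 0.033, 0.0519]
tcp_rot: [0.711, 0.703, -0.002, -0.002]
contact_force: [-12.9, -0.5, 12.5]
opening: 0.195
```

```bash
python3 go.py "[(.5335,.0325,.0515,89.3)]"; python3 - <<'E'
from h import *
b=read_camera("side")
crop(b,300,370,185,245,11,"b16.png")
E
```

```text
t 17.1 [0.5263 0.033  0.0519] yaw 89.29 tilt [-0.0058 -0.0011 -1.    ] F [-12.9  -0.5  12.5] T [-0.05  1.89  0.16] op 0.195 q6 -0.12
[-0.3  0.1 -0. ] [-0.0004  0.0072  0.0003]
```

View pics/b16.png

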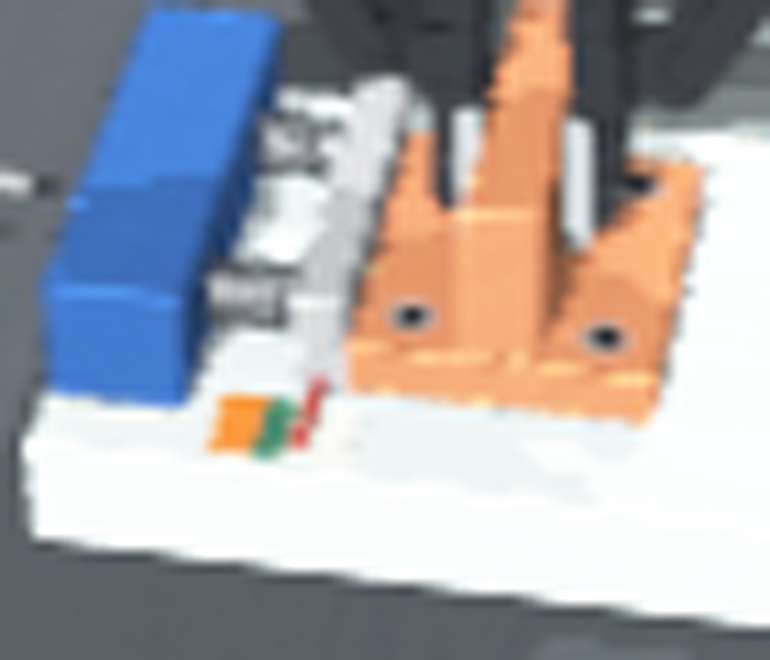

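Emit:
move_arm --plan '[[[-0.2,0,0,0,0.003,0.0005,0.0],[-0.3,0,0,0,0.005,0.0004,0.0],[-0.3,0,0,0,0.007,0.0003,0.0],[-0.3,0,0,0,0.008,0.0003,0.0],[-0.3,0,0,0,0.008,0.0003,0.0]]]' --force 100

```text
time: 17.77
eef_pos: [0.5311, 0.0328, 0.0521]
tcp_rot: [0.711, 0.704, -0.005, -0.003]
contact_force: [-15.4, -1.3, 14.2]
opening: 0.197
```

```bash
python3 go.py "[(.5335,.0325,.0515,89.3)]"; python3 - <<'E'
from h import *
b=read_camera("side");np.save("s17.npy",b)
crop(b,300,370,185,245,11,"b17.png")
E
```

```text
t 17.775 [0.5311 0.0328 0.0521] yaw 89.43 tilt [-0.0115 -0.0017 -0.9999] F [-15.4  -1.3  14.2] T [-0.19  2.45  0.21] op 0.197 q6 -0.12
[-0.7  0.1  0.1] [-0.0003  0.0024  0.0005]
```

View pics/b17.png

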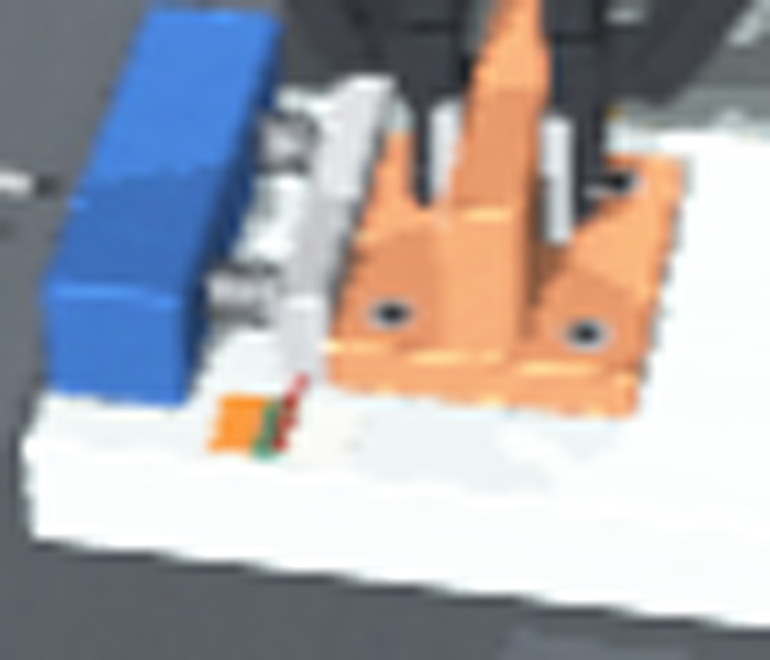

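Emit:
move_arm --plan '[[[-0.6,0,0,0,0.002,0.0003,0.0],[-1.2,0,0,0,0.003,0.0003,0.0],[-1.3,0,0,0,0.004,0.0005,0.0],[-1.3,0,0,0,0.0045,0.0006,0.0],[-1.3,0,0,0,0.0045,0.0006,0.0]]]' --force 100

```text
time: 18.45
eef_pos: [0.5314, 0.0328, 0.0518]
tcp_rot: [0.71, 0.704, -0.002, -0.0]
contact_force: [-17.2, -2.4, 14.7]
opening: 0.198
```

```bash
python3 go.py "[(.5335,.0325,.0515,89.3)]"; python3 - <<'E'
from h import *
b=read_camera("side");np.save("s18.npy",b)
crop(b,300,370,185,245,11,"b18.png")
E
```

```text
t 18.45 [0.5314 0.0328 0.0518] yaw 89.57 tilt [-0.0025 -0.0024 -1.    ] F [-17.2  -2.4  14.7] T [-0.18  2.68  0.15] op 0.198 q6 -0.12
[-0.1  0.1  0.3] [-0.0003  0.0021  0.0003]
```

View pics/b18.png

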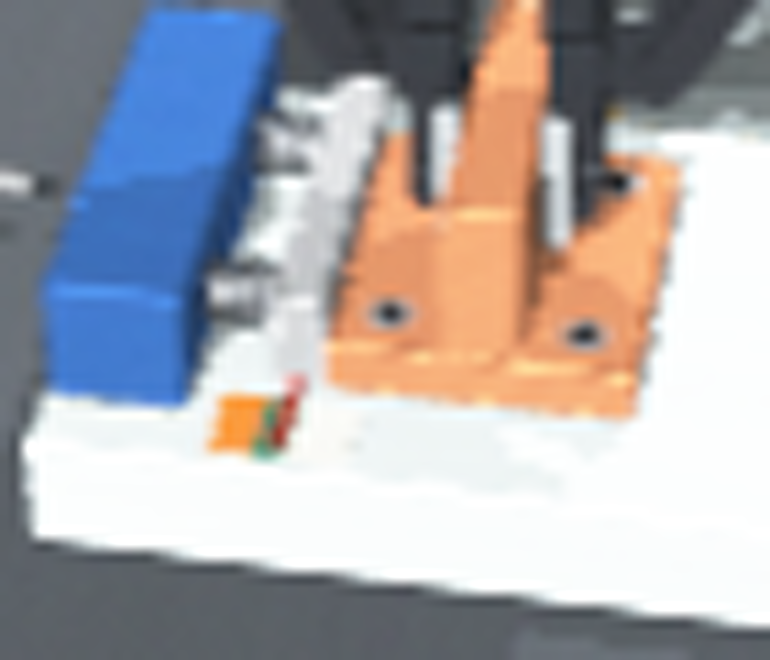

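Emit:
move_arm --plan '[[[-0.6,0,0,0,0.004,0,0.0],[-0.7,0,0,0,0.005,-0.0003,0.0],[-0.8,0,0,0,0.0055,-0.0005,0.0],[-0.8,0,0,0,0.0055,-0.0005,0.0],[-0.8,0,0,0,0.0055,-0.0005,0.0]]]' --force 100

```text
time: 19.12
eef_pos: [0.5324, 0.0327, 0.0518]
tcp_rot: [0.709, 0.705, -0.002, 0.0]
contact_force: [-16.1, -2.6, 10.2]
opening: 0.197
```

```bash
python3 go.py "[(.5335,.0325,.0515,89.3)]"; python3 - <<'E'
from h import *
b=read_camera("side");np.save("s19.npy",b)
crop(b,300,370,185,245,11,"b19.png")
E
```

```text
t 19.125 [0.5324 0.0327 0.0518] yaw 89.66 tilt [-0.0024 -0.0026 -1.    ] F [-16.1  -2.6  10.2] T [-0.2   2.51  0.06] op 0.197 q6 -0.12
[-0.1  0.2  0.4] [-0.0002  0.0011  0.0003]
```

View pics/b19.png

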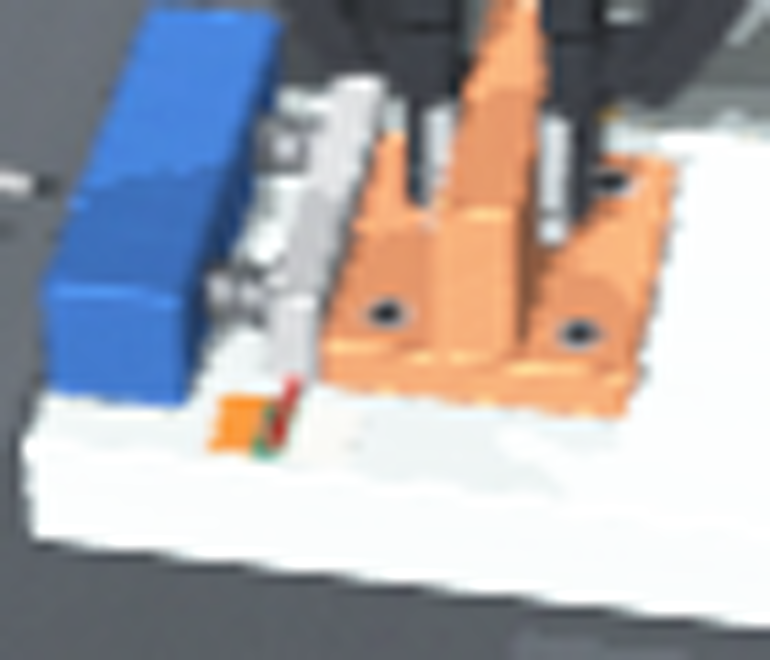

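```bash
python3 - <<'E'
from h import *
F=[.503,.0319,0];w=-.0106
for y in(50,60):
  print([proj("side",T(F,w,np.array([x,y,30])/1000))[0].round(2) for x in(55,65,75)])
# pointer redness centroid, rest vs now
s0=read_camera("side") ; 
def red(im):
    a=im[205:236,315:335].astype(int);m=(a[...,0]-a[...,1:].max(2)).clip(0);g=m*((a[...,1]<130)&(m>50));ys,xs=np.nonzero(g);W=g[ys,xs];return (xs*W).sum()/W.sum()+315,(ys*W).sum()/W.sum()+205,W.sum()
for n in("s0.npy","s14.npy","s15.npy","s17.npy","s18.npy","s19.npy"): print(n,red(np.load(n)))
for c in("top",):
    a=read_camera(c);crop(a,300,365,180,230,12,"a19.png")
o=[proj("side",T(F,w,np.array([x,56,30.])/1000))[0] for x in (61,69)];print(o)
crop(s0,315,340,215,235,24,"p19.png")
crop(np.load("s0.npy"),315,340,215,235,24,"p0.png")
E
```

```text
[array([331.62, 222.89]), array([327.64, 222.43]), array([323.67, 221.97])]
[array([330.85, 225.54]), array([326.84, 225.07]), array([322.84, 224.6 ])]
s0.npy (np.float64(328.54185022026434), np.float64(222.83259911894274), np.int64(227))
s14.npy (np.float64(328.5140186915888), np.float64(222.94392523364485), np.int64(214))
s15.npy (np.float64(328.5140186915888), np.float64(222.94392523364485), np.int64(214))
s17.npy (np.float64(328.0822281167109), np.float64(217.51193633952255), np.int64(754))
s18.npy (np.float64(328.01651842439645), np.float64(217.20711562897077), np.int64(787))
s19.npy (np.float64(327.48445336008024), np.float64(217.2998996990973), np.int64(997))
[array([328.76004056, 224.19232833]), array([325.56633363, 223.81898727])]
```

View pics/p19.png

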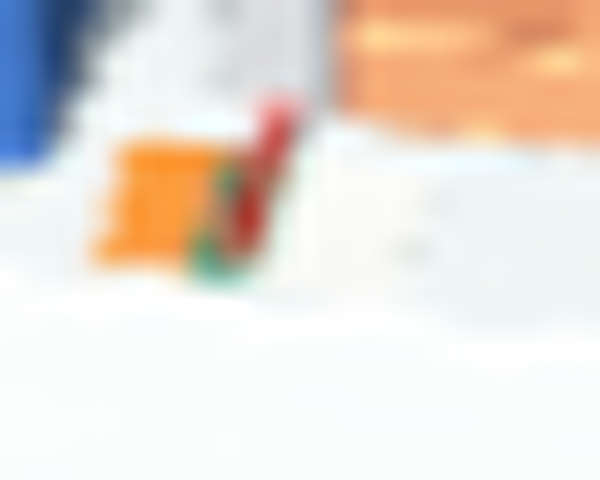

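View pics/p0.png

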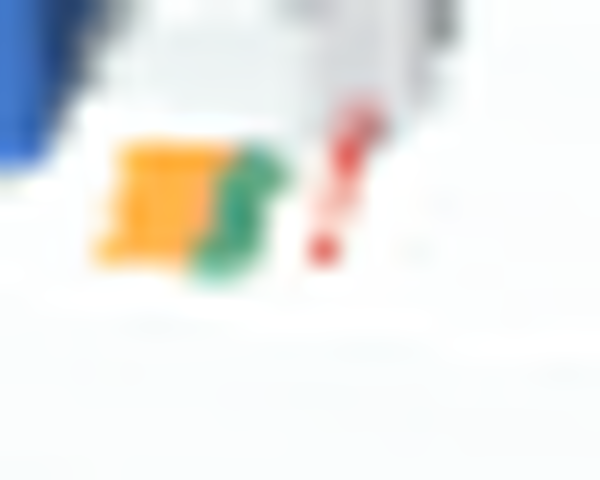

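View pics/a19.png

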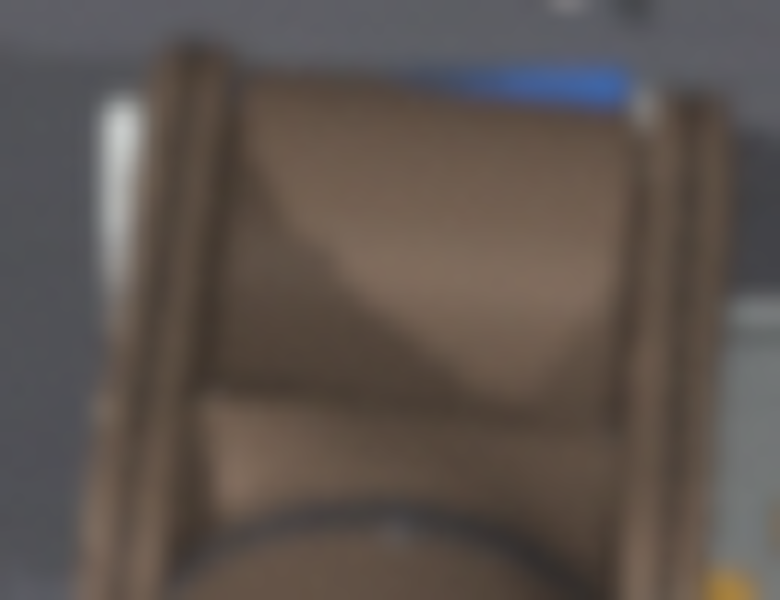

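Emit:
move_arm --plan '[[[-0.8,0,0.1,0,0.005,-0.0003,0.0],[-0.8,0,0.2,0,0.006,-0.0004,0.0],[-0.8,0,0.2,0,0.006,-0.0004,0.0],[-0.8,0,0.2,0,0.006,-0.0004,0.0],[-0.8,0,0.2,0,0.006,-0.0004,0.0]]]' --force 100

```text
time: 19.9
eef_pos: [0.5335, 0.0327, 0.0518]
tcp_rot: [0.71, 0.705, -0.002, -0.0]
contact_force: [-16.4, -1.6, 11.4]
opening: 0.197
```

```bash
python3 go.py "[(.5335,.0325,.0515,89.3)]"; python3 - <<'E'
from h import *
b=read_camera("side");np.save("s20.npy",b)
crop(b,310,370,180,230,13,"b20.png");crop(b,315,340,215,235,24,"p20.png");crop(b,0,640,0,400,1,"full20.png")
E
```

```text
t 19.9 [0.5335 0.0327 0.0518] yaw 89.58 tilt [-0.0036 -0.003  -1.    ] F [-16.4  -1.6  11.4] T [-0.13  2.65  0.21] op 0.197 q6 -0.12
[-0.2  0.2  0.3] [-0.0002 -0.      0.0003]
```

View pics/b20.png

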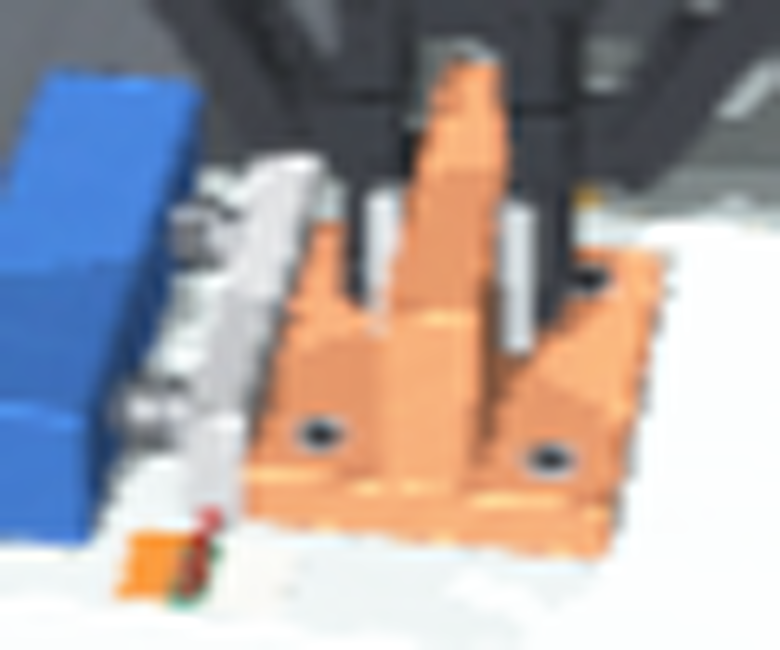

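View pics/p20.png

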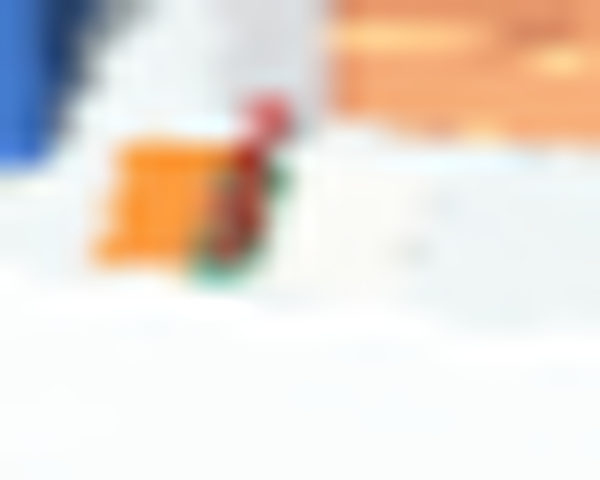

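View pics/full20.png

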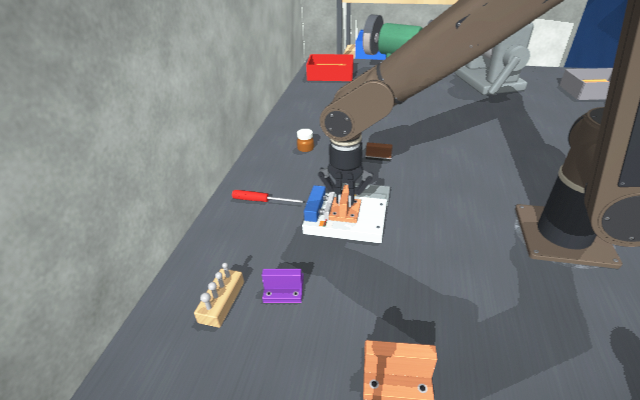

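```bash
python3 - <<'E'
from fit import *
C=lambda u,v:("side",(310+u/13-.5,180+v/13-.5))
o=[(*C(245,467),(35,40,14)),(*C(613,502),(-35,40,14)),(*C(665,258),(-35,-40,14)),(*C(385,314),(9,40,56)),(*C(478,320),(-9,40,56)),(*C(245,515),(35,40,0)),(*C(605,553),(-35,40,0))]
p,r=fit(o,[.53,.032,0],.03);print(p.round(4),np.degrees(p[2]).round(2),r.round(2).tolist())
o=[(*C(243,415),(0,42,57)),(*C(190,412),(12,42,57)),(*C(325,160),(0,-42,57)),(*C(262,155),(12,-42,57))]
q,r=fit(o,[.565,.032,0],0);print(q.round(4),np.degrees(q[2]).round(2),r.round(2).tolist(), 'pred by fixture',T([.503,.0319,0],-.0106,[.065,0,0]))
b=np.load("s20.npy")
def box(x,y,z):return np.array([[x,y,z],[x,-y,z],[-x,-y,z],[-x,y,z]])/1000
F=[.503,.0319,0];w=-.0106
bar=np.array([[65,42,57],[65,-42,57],[77,-42,57],[77,42,57]])/1000
crop(b,310,370,180,230,13,"o20.png",[(T(F,w,bar),(0,255,0)),(T([*F[:2],.03],w,box(35,40,14)+[.03,0,0]),(255,255,0)),(T([*F[:2],.03],w,box(9,40,56)+[.03,0,0]),(255,255,0)),(T([*F[:2],.03],w,box(35,40,0)+[.03,0,0]),(255,0,255))],"side")
E
```

```text
[ 0.5332  0.0307 -0.0057] -0.33 [[0.02, -0.09], [-0.08, 0.32], [0.03, -0.62], [-0.38, -0.64], [-0.07, -0.32], [0.12, 0.53], [0.38, 0.73]]
[0.5675 0.0304 0.0026] 0.15 [[0.35, 0.36], [-0.4, 0.09], [-0.14, -0.23], [0.18, -0.27]] pred by fixture [[0.56799635 0.03121101 0.        ]]
```

View pics/o20.png

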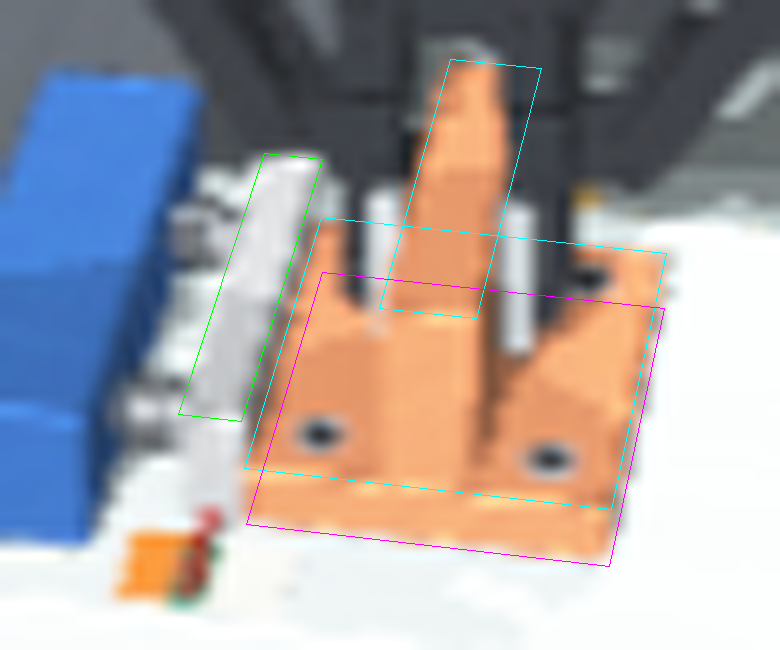

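```bash
python3 - <<'E'
from h import *
read_camera("side");s=get_state();print(s['time'],s['eef_pos'].round(4),s['contact_force'].round(1),s['opening'])
print(ticket.sign_off())
E
```

```text
20.0 [0.5335 0.0327 0.0518] [-17.1  -2.4  12.5] 0.19543672392333544
the job is handed in; nothing more can be done
None
```

I handed the job in at about 20 s. The arm is still gripping the bracket and pressing it against the stop.

- **Sweep:** I swept the offcuts off the plate in one pass of the scraper, with the fingertips kept above them. Pictures afterwards showed the plate empty and three brass pieces in the tray.
- **Scraper:** It stands upright on the bench, roughly 18 cm beyond the tray's outer wall.
- **Bracket:** I gripped the smaller copper-coloured one by its rib and set it flat on the plate. It sits against the stop, and its outline agrees with the centred pose to within about 1 mm. The red pointer stands near the middle of the green zone, at about 10 mm of travel, well short of the 22 mm end.
- **Bystanders:** I did not touch the punch block, jar or screwdriver, and they look unmoved in the last side picture.

**Checks that were not exact:**
- **Force:** The wrist read about 17 N along the push and 12 N downwards, more than the 10 N on the spring. I put the extra push down to friction on the plate. I took the travel from the pointer and the hand position, which agree.
- **Angle:** My angle estimates for the bracket and stop differ by about 0.5°, roughly what the pictures can resolve.
- **Tilt:** The tool leans about 0.2° under load, and the bracket still looks flat on the plate.

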